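# Load sample bottles into a shaker, clamp and lock them

## Robot

A 6-joint arm with a two-finger parallel gripper is mounted at the origin on a cart in front of the work surface, level with it; the furniture and walls round the work are solid. World frame = base frame: x ahead of the robot, y to its left, z up, the work surface at z = 0. Lengths are in mm, angles in rad, forces in N, time in s.
With the tool pointing down it reaches from about 300 to 775 mm from the base axis. Payload 14.6 kg.
Tool frame: the origin (TCP) lies midway between the tips of the shut fingers; the grasp point (between the pads) lies 19 mm behind it; z points along the fingers, x is the direction in which the jaws open and shut, and the axes are right-handed (so a half turn about z gives the same grasp; the last joint's range is limited). The gripper opens to 85 mm and grips with 20 to 120 N. Pads are 22 mm wide; open, the fingers measure 114 mm over their backs; the gripper's body (76 mm by 85 mm) begins 54 mm behind the grasp point. The pads swing forward as they close: fully open they stand 13 mm farther back than shut.
Start: joints at [1.087, 0.3, 1.521, -0, 1.321, -0.067], TCP at [222.656, 502.905, 231.281] pointing down, gripper open.
Joint ranges: [-3.03, 3.03], [-0.79, 2.21], [0.23, 2.52], [-1.04, 4.18], [0, 3.07], [-2.55, 2.55]. Speed limits (rad/s): [2.22, 2.22, 2.57, 3.14, 3.14, 3.14].

## Interface

Orientations are given as [roll, pitch, yaw] about the fixed x, y, z axes, in that order (R = Rz(yaw) Ry(pitch) Rx(roll)).
In Python, from bench import sense, capture, calibration, close_job, boxes_of, landmark_of gives the robot as it stands.
- The arm moves only by the tool carry_out, never from a script. Its argument "commands" is one flat list of numbers, 6 for each row, row after row: the shift along the tool's x, y, z as a fraction of full scale, then the turn, a rotation vector about the tool's x, y, z as a fraction of full scale. A call has exactly 8 rows; each row shifts and turns the commanded pose from where the row before left it, along the tool's axes as they then stand; what a row does not reach is not made up. Full scale, the value 1, is 25 cm for a shift and 2 pi rad for a turn. A row lasts 1/8 s, in which the tool goes at most 62.5 mm and 10.7 degrees, less where a joint would pass 70% of its speed; a pose out of reach is approached as far as the arm can. A call with a number of a shift or a turn outside -1 to 1 is refused whole. A call with a gripper value outside its range is refused whole. "gripper" is the closure, from 0 (fully open) to 1 (shut), set as the call begins (left out, the last holds). The fingers move at their own pace and stop on an object; "newtons" is the grip in N (left out, the last holds). Time passes only in rows, so rows that do not move let the fingers close, or fill a call up. It gives the time, the measured TCP pose, the force and the opening at its end, in the units of the state.
- sense(): the state, without advancing time (a new reading comes with each control period).
- capture(name): name is "scene" or "top" or "wrist"; returns (picture, depth): 420x560x3 uint8, blue, green, red; 420x560 float32, mm along the optical axis (not along the pixel's ray), 0 where there is no reading.
- calibration(name): a dict with "mtx" (3x3 intrinsics, pixels), "pose" (4x4, takes a point from camera to world coordinates); the wrist camera has in their place "mount" (4x4, takes a point from camera to tool coordinates, whose origin is the TCP and whose axes are the tool frame's). Camera axes: x right, y down, z forward; pixel columns grow to the right and rows downward; lengths in mm; the calibration is good to about 2 mm. A picture is of the moment at which its call begins: read the wrist's pose just before it. calibration takes no time and is no camera call.
- close_job(): hands the job in, once; it reports no verdict.
Trained networks look in the newest picture that a camera, given by its name, has taken for a name from the list of things; names that differ only in an ending like _2 or _b are one class to them, and where a whole thing is asked for, a point or a joint stands for the part that bears it (a point fixed in the world has none). Each returns a list of dicts, best first, with "score" (0 to 1); they miss things now and then, are a little off and sometimes report something else, mostly with a low value. They report only what shows in the picture. A call takes as long as a camera call.
- boxes_of(camera, label): "point" ([x, y, z] in mm, in world coordinates, good to about 4 mm: the middle of the surface that is visible of it).
- landmark_of(camera, label): "point" ([x, y, z] in mm, in world coordinates, good to about 4 mm: a listed point, or the origin of a listed thing).
The state is a dict: "t": time; "joint_pos": joint angles; "joint_velocities": joint speeds; "joint_efforts": joint torques, N m; "tool_pos": TCP position; "orientation": TCP orientation; "force": force on the tool from outside, world axes, zero at the start; "ft_torque": the same for the moment, N m; "grip_width": finger opening in mm.
Only numpy, scipy, OpenCV 4.12 (cv2) and the standard library are available. Lean on these libraries where they do the work, as an engineer would, in place of code of your own. Each camera call takes 0.05 s, during which the arm holds its last target.

## Task

Load the shaker with the sample bottles: click the clamp's lock knob over to released, draw the clamp bar fully back, lay every bottle from the cradle on its side on the loading end of the shaker's plate, and roll them all gently with the pusher under the clear hood until they lie side by side against the end stop. Then stand the pusher back on the desk, slide the clamp bar in until it is snug against the ends of the bottles, and turn the lock knob back until it clicks over to locked.

Things in the scene. Friction and masses are not known exactly. Their poses are not given: they have to be found in the camera images.
- shaker: low bench shaker fixed to the desk: white base, aluminium plate 280 x 500 mm on top (plate top z = 64). Origin on the desk under it, +x away from the robot, +y along the plate to the robot's left; numbers in mm given as 'shaker' are in this frame. A black mat (top z = 66, x -89 to 75, y -235 to 238) is the track on which bottles lie along x and roll along y
- load_end (a point): shaker (0, 90, 66), on the mat at the middle of the loading end, open above: y = -62 to 238, between the back rail (face x = 75, top z = 96) and a front fence (face x = -75, top z = 88). Its left end is open but for a lip at y = 238 to 244 with top z = 70
- hood_mouth (a point): shaker (0, -77, 66), on the mat under the edge of the clear hood, where bottles roll in. The hood covers x = -47 to 87 and y = -77 to -247, underside z = 128, top z = 132: no gripper fits under it, a bottle and the pusher's blade do. The back rail goes on under it
- end_stop (a point): shaker (0, -235, 66), foot of the end stop's face, a wall across the track under the hood. Bottles lying together against it have their middles at shaker y = -211, -163, -115 (three just fit under the hood)
- clamp_bar (a joint): clamp bar in front of the hood, rubber face 136 mm long (y = -228 to -92), sliding along the shaker's x; metres. 0 = fully open (face at x = -89), grows as it closes (+x), limit 0.052. It pushes bottles square to the back rail and 124 mm bottles stop it at 0.040. Starts partly closed. Slides with 2 to 3 N when released, braked against 30 N when locked
- clamp_grip (a point): grip of the clamp bar: upright black block 26 (along the slide) x 14 (across it, along the shaker's y) x 48 mm high; the point is on its middle line, 17 mm below its top. With the bar fully open it is at shaker (-135, -200, 112); it moves with the bar. The knob is 105 mm to its left
- lock_knob (a joint): lock of the clamp bar: black wing knob on a vertical axis; rad. 0 = locked (wing along the shaker's y), 1.3 = released, turned counter-clockwise seen from above. A spring detent holds it at both: about 0.2 N m passes the hump at 0.65, then it snaps over by itself; let go short of the hump it springs back. Starts locked
- knob_grip (a point): on the knob's axis, at shaker (-134, -95, 125), in the upper half of the wing, which is 14 mm thick, 62 mm long and stands from z = 104 to 138, over a round flange 42 mm across (top z = 102). The point's x is across the wing, its y along it; it turns with the knob
- bottle_1_mid (a point): middle of the axis of sample bottle 1 of up to three alike: white, 48 mm diameter, 124 mm long with its red cap (straight body to 80 mm from the bottom, cap 25 mm across), about 0.11 kg, lying; the point's z is along the axis towards the cap. Starts in the cradle, middle 30 mm above the desk; on the shaker's mat it is at z = 90. Rolls easily. May be absent
- bottle_2_mid (a point): middle of the axis of sample bottle 2 of up to three alike: white, 48 mm diameter, 124 mm long with its red cap (straight body to 80 mm from the bottom, cap 25 mm across), about 0.11 kg, lying; the point's z is along the axis towards the cap. Starts in the cradle, middle 30 mm above the desk; on the shaker's mat it is at z = 90. Rolls easily. May be absent
- bottle_3_mid (a point): middle of the axis of sample bottle 3 of up to three alike: white, 48 mm diameter, 124 mm long with its red cap (straight body to 80 mm from the bottom, cap 25 mm across), about 0.11 kg, lying; the point's z is along the axis towards the cap. Starts in the cradle, middle 30 mm above the desk; on the shaker's mat it is at z = 90. Rolls easily. May be absent
- bottle_1: the same bottle 1: origin at the centre of its bottom, z axis towards the cap
- bottle_2: the same bottle 2: origin at the centre of its bottom, z axis towards the cap
- bottle_3: the same bottle 3: origin at the centre of its bottom, z axis towards the cap
- cradle: white tray 150 x 234 x 16 mm fixed to the desk, origin under its middle, x and y along its sides; three bottle places at y = -80, 0, +80 mm, bottles lying along x, each between two ribs 14 mm high, 19.5 mm either side; floor 6 mm above the desk
- pusher: loading pusher, loose, stands on the desk, 0.15 kg. Origin under its grip, z up; a rod (10 mm thick, 28 mm above the underside) runs from the grip along +x to a white blade 100 wide (y) x 8 thick x 40 mm high, front face at x = 154 mm, lower edge level with the 48 mm round foot under the grip
- pusher_grip (a point): grip of the pusher: grey post 20 x 20 mm, top 88 mm above its underside; the point is on its axis, 65 mm above the underside
- stapler: small stapler behind the shaker, to be left alone
- mouse: computer mouse beside the keyboard, to be left alone

How it is judged (in metres and radians):
On the way, in this order (a step that is already met when the one before it is completed fails the run):
1. the lock knob is clicked over to released (value of joint lock_knob above 1.1 rad), for 0.2 s.
2. the clamp bar is drawn fully back (value of joint clamp_bar below 0.006 m and value of joint lock_knob above 1.1 rad), for 0.2 s.
3. the pusher is set against a bottle lying on the shaker (((contact force between pusher and bottle_1 above 0.03 N and height (world z) of bottle_1_mid above 0.075 m) or (contact force between pusher and bottle_2 above 0.03 N and height (world z) of bottle_2_mid above 0.075 m) or (contact force between pusher and bottle_3 above 0.03 N and height (world z) of bottle_3_mid above 0.075 m)) and value of joint clamp_bar below 0.006 m).
4. all bottles lie side by side under the hood against the end stop (y of each of bottle_1_mid, bottle_2_mid, bottle_3_mid in the frame of shaker below -0.101 m and x of bottle_1_mid in the frame of shaker between -0.02 and 0.045 m and z of bottle_1_mid in the frame of shaker between 0.08 and 0.1 m and angle between the z axis of each of bottle_1, bottle_2, bottle_3 and the x axis of shaker, either way round below 0.2 rad and (distance between bottle_1_mid and bottle_2_mid below 0.058 m or distance between bottle_1_mid and bottle_3_mid below 0.058 m) and x of bottle_2_mid in the frame of shaker between -0.02 and 0.045 m and z of bottle_2_mid in the frame of shaker between 0.08 and 0.1 m and (distance between bottle_2_mid and bottle_1_mid below 0.058 m or distance between bottle_2_mid and bottle_3_mid below 0.058 m) and x of bottle_3_mid in the frame of shaker between -0.02 and 0.045 m and z of bottle_3_mid in the frame of shaker between 0.08 and 0.1 m and (distance between bottle_3_mid and bottle_1_mid below 0.058 m or distance between bottle_3_mid and bottle_2_mid below 0.058 m) and y of any of bottle_1_mid, bottle_2_mid, bottle_3_mid in the frame of shaker below -0.203 m and value of joint clamp_bar below 0.006 m), for 0.2 s.
5. the clamp bar is slid in snug against the ends of the bottles, the knob still released and the pusher back on the desk (y of each of bottle_1_mid, bottle_2_mid, bottle_3_mid in the frame of shaker below -0.101 m and x of bottle_1_mid in the frame of shaker between -0.02 and 0.045 m and z of bottle_1_mid in the frame of shaker between 0.08 and 0.1 m and angle between the z axis of each of bottle_1, bottle_2, bottle_3 and the x axis of shaker, either way round below 0.2 rad and (distance between bottle_1_mid and bottle_2_mid below 0.058 m or distance between bottle_1_mid and bottle_3_mid below 0.058 m) and x of bottle_2_mid in the frame of shaker between -0.02 and 0.045 m and z of bottle_2_mid in the frame of shaker between 0.08 and 0.1 m and (distance between bottle_2_mid and bottle_1_mid below 0.058 m or distance between bottle_2_mid and bottle_3_mid below 0.058 m) and x of bottle_3_mid in the frame of shaker between -0.02 and 0.045 m and z of bottle_3_mid in the frame of shaker between 0.08 and 0.1 m and (distance between bottle_3_mid and bottle_1_mid below 0.058 m or distance between bottle_3_mid and bottle_2_mid below 0.058 m) and y of any of bottle_1_mid, bottle_2_mid, bottle_3_mid in the frame of shaker below -0.203 m and value of joint clamp_bar above 0.036 m and value of joint lock_knob above 1.1 rad and height (world z) of pusher below 0.012 m), for 0.2 s.
6. the lock knob is clicked over to locked (y of each of bottle_1_mid, bottle_2_mid, bottle_3_mid in the frame of shaker below -0.101 m and x of bottle_1_mid in the frame of shaker between -0.02 and 0.045 m and z of bottle_1_mid in the frame of shaker between 0.08 and 0.1 m and angle between the z axis of each of bottle_1, bottle_2, bottle_3 and the x axis of shaker, either way round below 0.2 rad and (distance between bottle_1_mid and bottle_2_mid below 0.058 m or distance between bottle_1_mid and bottle_3_mid below 0.058 m) and x of bottle_2_mid in the frame of shaker between -0.02 and 0.045 m and z of bottle_2_mid in the frame of shaker between 0.08 and 0.1 m and (distance between bottle_2_mid and bottle_1_mid below 0.058 m or distance between bottle_2_mid and bottle_3_mid below 0.058 m) and x of bottle_3_mid in the frame of shaker between -0.02 and 0.045 m and z of bottle_3_mid in the frame of shaker between 0.08 and 0.1 m and (distance between bottle_3_mid and bottle_1_mid below 0.058 m or distance between bottle_3_mid and bottle_2_mid below 0.058 m) and y of any of bottle_1_mid, bottle_2_mid, bottle_3_mid in the frame of shaker below -0.203 m and value of joint clamp_bar above 0.036 m and value of joint lock_knob below 0.15 rad), for 0.2 s.
At the end, for the whole second after the job is handed in: every bottle lies wholly under the hood, square to the track (0.2 rad), within 10 mm of its neighbour, the first within 8 mm of the end stop; clamp bar snug on their ends (joint over 0.036), knob locked (under 0.15 rad), pusher upright on the desk, all at rest (all of step 6 and height (world z) of pusher below 0.012 m and angle between pusher's own z axis and vertical below 0.15 rad and linear speed of each of pusher, bottle_1, bottle_2, bottle_3 below 0.02 m/s); the robot touches nothing.
It fails at once if a bottle is pressed with more than 30 N by the pusher (contact force between pusher and bottle_1 above 30 N or contact force between pusher and bottle_2 above 30 N or contact force between pusher and bottle_3 above 30 N).
It fails at once if the stapler or the mouse is pushed away or knocked over (distance of any of stapler, mouse from where it was at the start of the episode above 0.04 m or angle between any of stapler, mouse's own z axis and vertical above 0.5 rad).
Of bottle_1, bottle_2, bottle_3 only 2 to 3 are there at a start; the rules pass over those that are not, and their reading is None.
At some moment in a run one of pusher may be knocked a few centimetres aside while the robot is not near it.
Once in a run the grip may slacken for a moment while it holds something.
It also fails if it takes over 210 s, if anything falls off the work surface, if the arm or the gripper's body presses on something with over 40 N, if the wrist force passes 120 N, or if a joint passes its speed limit or range.

## Working session

There is one attempt and no reset: what is moved stays moved. The work goes in short steps, Python scripts to look and compute and a tool call to move; the robot and the scene stay as the last step left them, time stands still between calls to the robot, and variables do not carry over. Pictures are saved under pics/ and viewed, and the job is handed in when it is done.

Besides the shell and the picture viewer there is one more tool, called after "Emit:" as name(argument=value, ...) on one line, values as JSON. carry_out: Moves the arm, as the interface text tells. Shift numbers are shares of 25 cm and turn numbers shares of 2 pi rad, none past 1 either way. Its arguments: {"type":"object","properties":{"commands":{"type":"array"},"gripper":{"type":"number"},"newtons":{"type":"number"}},"required":["commands"]}

```bash
ls; mkdir -p pics; python3 - <<'E'
from bench import *
import cv2,numpy as np
s=sense();print(s)
for c in ["scene","top","wrist"]:
    p,d=capture(c);cv2.imwrite(f"pics/{c}0.png",p)
    k=calibration(c);print(c,{a:np.round(np.array(b),2).tolist() for a,b in k.items()})
E
```

```text
pics
{'t': 0.0, 'joint_pos': array([ 1.08739791e+00,  3.00502114e-01,  1.52158985e+00,  3.20575678e-05,
        1.32075736e+00, -6.66134152e-02]), 'joint_velocities': array([-0.00083608,  0.00121394,  0.00080262,  0.00013266,  0.00097779,
        0.00105892]), 'joint_efforts': array([-1.31125315e-03, -5.43504810e+01, -3.61786330e+01, -1.70247463e-04,
        4.19045478e-03,  5.35527207e-06]), 'tool_pos': array([222.53855299, 502.69444692, 230.70061087]), 'orientation': array([-3.14147802e+00,  1.25181158e-03,  1.15400344e+00]), 'force': array([ 1.29838977,  0.11014731, -0.30219211]), 'ft_torque': array([-0.00839355, -0.00591038,  0.0356748 ]), 'grip_width': 85.32873672046097}
scene {'mtx': [[409.48, 0.0, 277.63], [0.0, 409.48, 204.97], [0.0, 0.0, 1.0]], 'pose': [[0.78, -0.46, 0.42, 38.81], [-0.63, -0.59, 0.51, -700.95], [0.01, -0.66, -0.75, 1092.56], [0.0, 0.0, 0.0, 1.0]]}
top {'mtx': [[420.5, 0.0, 283.58], [0.0, 420.5, 208.61], [0.0, 0.0, 1.0]], 'pose': [[0.01, -0.99, 0.11, 419.52], [-1.0, -0.01, -0.01, -4.59], [0.02, -0.11, -0.99, 1592.07], [0.0, 0.0, 0.0, 1.0]]}
wrist {'mtx': [[342.87, 0.0, 276.99], [0.0, 342.87, 211.52], [0.0, 0.0, 1.0]], 'mount': [[1.0, -0.0, -0.0, 0.5], [0.0, 0.95, 0.32, -81.12], [-0.0, -0.32, 0.95, -142.38], [0.0, 0.0, 0.0, 1.0]]}
```

View pics/scene0.png

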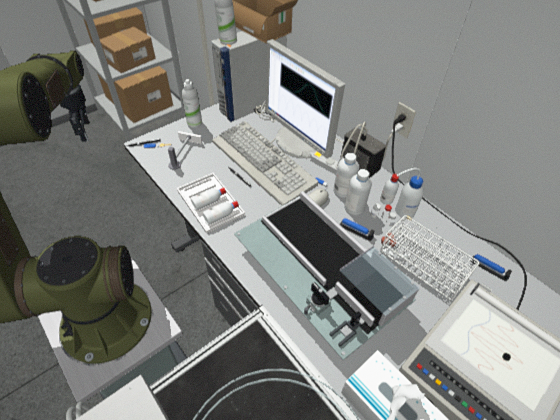

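View pics/top0.png

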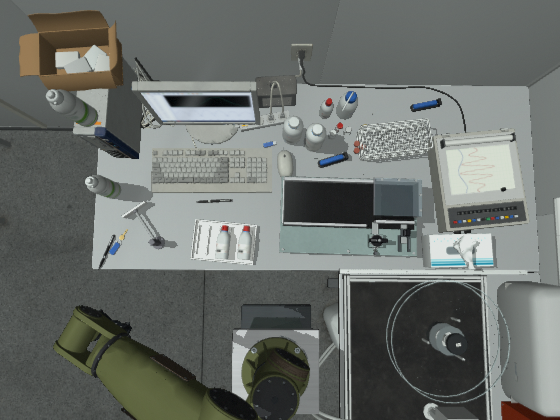

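```bash
python3 - <<'E'
from bench import *
import numpy as np
for c in ["top","scene"]:
    capture(c)
    for l in ["shaker","load_end","hood_mouth","end_stop","clamp_grip","knob_grip","bottle_1_mid","bottle_1","cradle","pusher","pusher_grip"]:
        print(c,l,[(np.round(o["point"]).tolist(),round(o["score"],2)) for o in landmark_of(c,l)][:5])
print(sense()["t"])
E
```

```text
top shaker [([614.0, -266.0, 0.0], 0.76)]
top load_end [([613.0, -174.0, 62.0], 0.67), ([473.0, 193.0, -1.0], 0.47), ([612.0, -340.0, 65.0], 0.31)]
top hood_mouth [([613.0, -342.0, 64.0], 0.89)]
top end_stop [([611.0, -497.0, 69.0], 0.81)]
top clamp_grip [([508.0, -461.0, 114.0], 0.58), ([465.0, 442.0, 67.0], 0.37)]
top knob_grip [([477.0, -358.0, 126.0], 0.67)]
top bottle_1_mid [([469.0, 114.0, 29.0], 0.64)]
top bottle_1 [([410.0, 123.0, 30.0], 0.68), ([408.0, 201.0, 30.0], 0.62)]
top cradle []
top pusher [([466.0, 443.0, -6.0], 0.6), ([612.0, -338.0, 64.0], 0.38)]
top pusher_grip [([466.0, 440.0, 66.0], 0.74)]
scene shaker [([503.0, -465.0, 114.0], 0.73), ([611.0, -265.0, -2.0], 0.55)]
scene load_end [([617.0, -173.0, 66.0], 0.78), ([465.0, 115.0, 30.0], 0.72)]
scene hood_mouth [([610.0, -344.0, 63.0], 0.7)]
scene end_stop [([605.0, -503.0, 66.0], 0.92)]
scene clamp_grip [([502.0, -465.0, 114.0], 0.6)]
scene knob_grip [([472.0, -361.0, 126.0], 0.57)]
scene bottle_1_mid [([469.0, 111.0, 32.0], 0.9)]
scene bottle_1 [([405.0, 119.0, 32.0], 0.93), ([407.0, 200.0, 30.0], 0.78)]
scene cradle [([473.0, 194.0, -2.0], 0.81)]
scene pusher [([464.0, 443.0, -4.0], 0.58)]
scene pusher_grip [([464.0, 446.0, 68.0], 0.57)]
1.35
```

```bash
cat > h.py <<'E'
from bench import *
import numpy as np, cv2, math
from scipy.spatial.transform import Rotation as R
from scipy.optimize import least_squares
def T():
    s=sense(); return np.array(s["tool_pos"]), R.from_euler("xyz",s["orientation"])
def wrap(a): return (a+math.pi)%(2*math.pi)-math.pi
def down(yaw): return R.from_euler("xyz",[math.pi,0,yaw])
def plan(wps, start=None, fill=True, dig=3):
    """wps: list of (x,y,z,yaw,nrows[,dyaw signed route]); prints rows; simulates rounding"""
    p,r=T() if start is None else start
    rows=[]
    for w in wps:
        x,y,z,yaw,n=w[:5]; tgt=np.array([x,y,z]); p0=p.copy()
        rt=down(yaw); rel=(r.inv()*rt).as_rotvec()
        if len(w)>5: # force direct yaw sweep
            pass
        for i in range(n):
            g=p0+(tgt-p0)*(i+1)/n
            sh=np.round(r.inv().apply(g-p)/250,dig)
            rv=np.round(((r.inv()*rt).as_rotvec()/(n-i))/(2*math.pi),4)
            rows.append([*sh,*rv]); p=p+r.apply(sh*250); r=r*R.from_rotvec(rv*2*math.pi)
            if np.linalg.norm(sh)*250>62 or np.linalg.norm(rv)*360>10.7: print("TOO BIG",sh,rv)
    while fill and len(rows)%8: rows.append([0]*6)
    for k in range(0,len(rows),8):
        print("[",",\n ".join(",".join(f"{v+0:g}" for v in q) for q in rows[k:k+8]),"]")
    print("end",np.round(p,1),np.round(r.as_euler("xyz"),3))
def lm(c,labels,cap=True,fn=landmark_of):
    if cap: capture(c)
    out={}
    for l in labels:
        out[l]=[(np.round(o["point"],1).tolist(),round(o["score"],2)) for o in fn(c,l)][:4]
        print(c,l,out[l])
    return out
def w2p(c,P):
    P=np.atleast_2d(P); k=calibration(c)
    if "pose" in k: M=np.array(k["pose"])
    else:
        p,r=T(); W=np.eye(4); W[:3,:3]=r.as_matrix(); W[:3,3]=p; M=W@np.array(k["mount"])
    Q=(np.linalg.inv(M)@np.c_[P,np.ones(len(P))].T)[:3].T
    K=np.array(k["mtx"]); u=(K@Q.T).T; return u[:,:2]/u[:,2:]
def p2w(c,uv,depth=None,z=None):
    k=calibration(c)
    if "pose" in k: M=np.array(k["pose"])
    else:
        p,r=T(); W=np.eye(4); W[:3,:3]=r.as_matrix(); W[:3,3]=p; M=W@np.array(k["mount"])
    K=np.array(k["mtx"]); d=np.linalg.inv(K)@np.array([uv[0],uv[1],1.0])
    dw=M[:3,:3]@d
    if depth is None: depth=(z-M[2,3])/dw[2]
    return M[:3,3]+dw*depth
def cloud(c,d):
    k=calibration(c)
    if "pose" in k: M=np.array(k["pose"])
    else:
        p,r=T(); W=np.eye(4); W[:3,:3]=r.as_matrix(); W[:3,3]=p; M=W@np.array(k["mount"])
    K=np.array(k["mtx"]); v,u=np.mgrid[:d.shape[0],:d.shape[1]]
    X=np.stack([(u-K[0,2])/K[0,0]*d,(v-K[1,2])/K[1,1]*d,d],-1)
    return X@M[:3,:3].T+M[:3,3]
def show(c,name,scale=1,depth=False):
    p,d=capture(c); cv2.imwrite("pics/"+name+".png",cv2.resize(p,None,fx=scale,fy=scale)); return p,d
E
python3 - <<'E'
from h import *
plan([(400,280,260,0.6,6),(450,50,270,-0.02,5),(480,-260,280,-0.02,5)])
E
```

```text
TOO BIG [ 0.029  0.248 -0.008] [0. 0. 0.]
TOO BIG [ 0.029  0.247 -0.008] [0. 0. 0.]
TOO BIG [ 0.029  0.248 -0.008] [0. 0. 0.]
TOO BIG [ 0.029  0.247 -0.008] [0. 0. 0.]
TOO BIG [ 0.029  0.248 -0.008] [0. 0. 0.]
[ -0.088,0.168,-0.019,0,0,0.0147,
 -0.072,0.176,-0.019,0,0,0.0147,
 -0.056,0.181,-0.019,0,0,0.0147,
 -0.038,0.186,-0.02,0,0,0.0147,
 -0.022,0.189,-0.019,0,0,0.0147,
 -0.003,0.19,-0.019,0,0,0.0147,
 -0.071,0.174,-0.008,0,0,0.0197,
 -0.049,0.182,-0.008,0,0,0.0197 ]
[ -0.026,0.187,-0.008,0,0,0.0197,
 -0.003,0.188,-0.008,0,0,0.0198,
 0.021,0.187,-0.008,0,0,0.0197,
 0.029,0.248,-0.008,0,0,0,
 0.029,0.247,-0.008,0,0,0,
 0.029,0.248,-0.008,0,0,0,
 0.029,0.247,-0.008,0,0,0,
 0.029,0.248,-0.008,0,0,0 ]
end [ 480.1 -260.1  280. ] [ 3.142  0.    -0.02 ]
```

Emit:
carry_out(commands=[-0.088,0.168,-0.019,0,0,0.0147,-0.072,0.176,-0.019,0,0,0.0147,-0.056,0.181,-0.019,0,0,0.0147,-0.038,0.186,-0.02,0,0,0.0147,-0.022,0.189,-0.019,0,0,0.0147,-0.003,0.19,-0.019,0,0,0.0147,-0.071,0.174,-0.008,0,0,0.0197,-0.049,0.182,-0.008,0,0,0.0197])

```text
t: 2.35
tool_pos: [420.2, 186.6, 264.1]
orientation: [3.142, -0.0, 0.348]
force: [1.5, -0.6, 0.4]
grip_width: 85.3
```

Emit:
carry_out(commands=[-0.026,0.187,-0.008,0,0,0.0197,-0.003,0.188,-0.008,0,0,0.0198,0.021,0.187,-0.008,0,0,0.0197,0.029,0.24,-0.008,0,0,0,0.029,0.24,-0.008,0,0,0,0.029,0.24,-0.008,0,0,0,0.029,0.24,-0.008,0,0,0,0.029,0.24,-0.008,0,0,0])

```text
t: 3.35
tool_pos: [480.2, -252.7, 280.3]
orientation: [3.141, -0.0, -0.02]
force: [1.1, 0.7, 0.4]
grip_width: 85.4
```

```bash
python3 - <<'E'
from h import *
print(T()[0],T()[1].as_euler("xyz"))
p,d=show("wrist","w1",1.3)
L=["shaker","load_end","hood_mouth","end_stop","clamp_grip","knob_grip"]
lm("wrist",L,cap=False)
lm("top",L)
E
```

```text
[ 480.16714425 -252.67905522  280.27907073] [ 3.14142346e+00 -4.29105534e-04 -1.98690037e-02]
wrist shaker []
wrist load_end [([617.5, -174.9, 67.7], 0.67)]
wrist hood_mouth [([609.4, -342.0, 64.7], 0.73)]
wrist end_stop []
wrist clamp_grip [([504.9, -464.2, 106.8], 0.81)]
wrist knob_grip [([473.9, -348.8, 123.9], 0.58)]
top shaker [([613.0, -266.4, 1.9], 0.93), ([608.1, -502.6, 67.6], 0.46)]
top load_end [([616.8, -173.3, 62.4], 0.76)]
top hood_mouth [([611.5, -340.0, 67.3], 0.88), ([405.0, 122.3, 32.9], 0.68)]
top end_stop [([607.0, -499.9, 69.8], 0.68)]
top clamp_grip []
top knob_grip [([465.1, 445.4, -1.8], 0.74)]
```

View pics/w1.png

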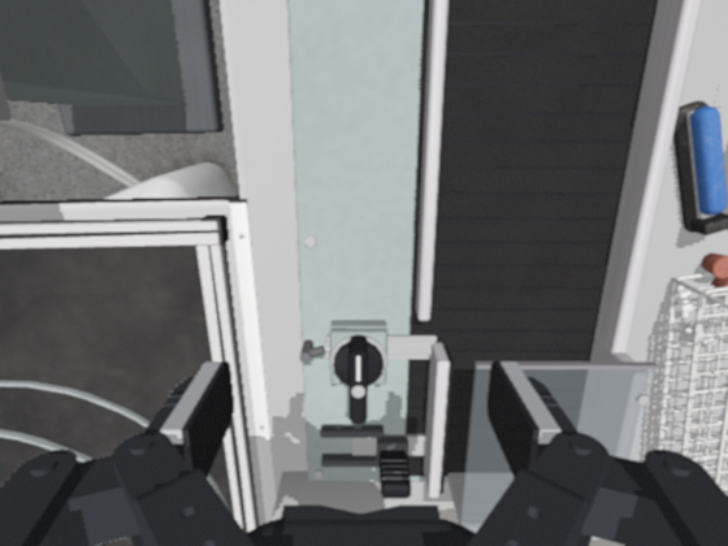

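```bash
python3 - <<'E'
from h import *
p,d=capture("wrist"); X=cloud("wrist",d)
x,y,z=X[...,0],X[...,1],X[...,2]
ok=d>0
m=ok&(abs(z-96)<4)&(x>660)&(x<730)&(y>-340)
m2=ok&(abs(z-88)<4)&(x>500)&(x<560)&(y>-310)
for n,mm in(("rail",m),("fence",m2)):
    print(n,mm.sum(), np.median(z[mm]))
    ys=np.arange(-340,-60,20); E=[]
    for a in ys:
        q=mm&(y>=a)&(y<a+20)
        if q.sum()>5: E.append((a+10,np.percentile(x[q],3),np.percentile(x[q],97)))
    E=np.array(E); 
    if len(E)>2: print(np.round(E,1).tolist()); print([np.polyfit(E[:,0],E[:,i],1).round(4).tolist() for i in(1,2)])
# knob
k=ok&(z>128)&(z<145)&(abs(x-475)<60)&(abs(y+360)<50)
P=X[k]; print("knob",k.sum(),P.mean(0),np.percentile(P,[2,98],axis=0))
pc=np.linalg.svd(P[:,:2]-P[:,:2].mean(0),full_matrices=False)[2][0];print(pc)
k=ok&(z>120)&(z<135)&(abs(x-505)<40)&(abs(y+462)<30)
P=X[k]; print("clampgrip",k.sum(),P.mean(0),np.percentile(P,[2,98],axis=0))
E
```

```text
rail 3610 95.3544502653721
[[-330.0, 686.1, 697.0], [-310.0, 686.7, 697.7], [-290.0, 687.4, 698.4], [-270.0, 687.9, 698.4], [-250.0, 688.2, 699.2], [-230.0, 688.8, 699.8], [-210.0, 689.2, 700.1], [-190.0, 689.6, 700.7], [-170.0, 690.1, 701.1], [-150.0, 690.7, 701.8], [-130.0, 691.0, 701.9], [-110.0, 691.5, 702.5], [-90.0, 692.2, 703.1]]
[[0.0241, 694.2615], [0.0245, 705.2765]]
fence 2488 87.35309243472412
[[-310.0, 527.2, 536.4], [-290.0, 527.7, 537.1], [-270.0, 528.3, 537.4], [-250.0, 528.8, 537.9], [-230.0, 529.3, 538.4], [-210.0, 529.7, 539.0], [-190.0, 530.2, 539.4], [-170.0, 530.6, 539.6], [-150.0, 531.2, 540.4], [-130.0, 531.6, 540.9], [-110.0, 532.1, 541.4], [-90.0, 532.3, 541.5]]
[[0.0237, 534.6621], [0.0239, 543.894]]
knob 799 [ 477.06536829 -352.54393357  136.93121962] [[ 470.51068282 -383.48066363  130.68741149]
 [ 483.50404122 -325.55659523  139.7587676 ]]
[-0.02032732 -0.99979338]
clampgrip 323 [ 506.20352837 -458.92333119  126.45649806] [[ 493.86602657 -466.46664761  120.89647391]
 [ 518.68628714 -454.42688605  129.62748264]]
```

```bash
python3 - <<'E'
from h import *
plan([(477,-355,180,-0.022,4),(477,-355,107,-0.022,4)])
E
```

```text
[ -0.001,0.105,0.1,0,0,0.0001,
 -0.002,0.104,0.1,0,0,0.0001,
 -0.001,0.105,0.1,0,0,0.0001,
 -0.001,0.105,0.1,0,0,0.0001,
 0,0,0.073,0,0,0,
 0,0,0.073,0,0,0,
 0,0,0.073,0,0,0,
 0,0,0.073,0,0,0 ]
end [ 477.  -355.1  107.1] [ 3.142 -0.    -0.022]
```

Emit:
carry_out(commands=[-0.001,0.105,0.1,0,0,0.0001,-0.002,0.104,0.1,0,0,0.0001,-0.001,0.105,0.1,0,0,0.0001,-0.001,0.105,0.1,0,0,0.0001,0,0,0.073,0,0,0,0,0,0.073,0,0,0,0,0,0.073,0,0,0,0,0,0.073,0,0,0], gripper=0.4)

```text
t: 5.1
tool_pos: [477.2, -354.8, 106.2]
orientation: [3.141, -0.0, -0.022]
force: [0.4, 0.3, -0.3]
grip_width: 51.4
```

```bash
python3 - <<'E'
from h import *
print(sense())
p,d=show("wrist","w2",1.3)
E
```

```text
{'t': 5.1, 'joint_pos': array([-7.01041581e-01,  5.23248148e-01,  1.51352076e+00,  4.87648740e-05,
        1.10431595e+00, -6.79480812e-01]), 'joint_velocities': array([-5.26255757e-03,  1.81067039e-01,  1.03697551e-01,  2.33030551e-05,
       -2.81478900e-01, -1.14607796e-05]), 'joint_efforts': array([ 1.77783309e-02, -6.48568225e+01, -3.30332351e+01,  1.11487192e-03,
        6.09798655e-01,  5.76404665e-03]), 'tool_pos': array([ 477.15680353, -354.84496352,  106.24478116]), 'orientation': array([ 3.14130745e+00, -4.22393897e-04, -2.15826297e-02]), 'force': array([ 0.35607096,  0.31783879, -0.29996075]), 'ft_torque': array([ 0.00033824,  0.00216433, -0.00498798]), 'grip_width': 51.37580986728139}
```

View pics/w2.png

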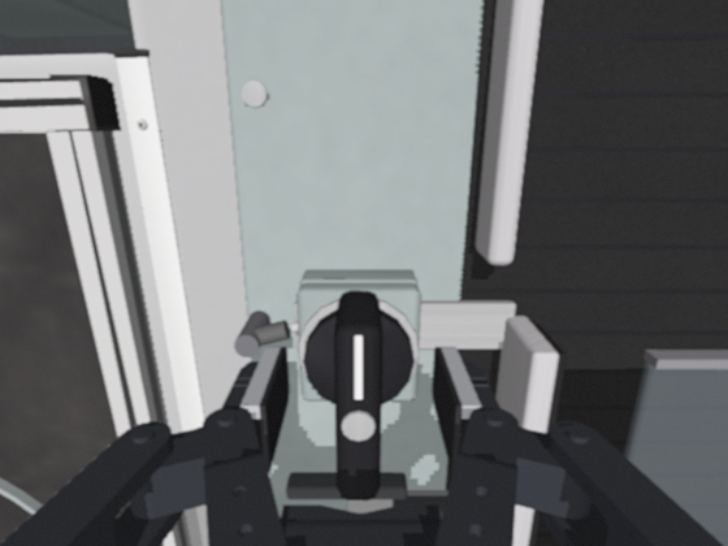

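```bash
python3 - <<'E'
from h import *
print(p2w("wrist",(358/1.3,352/1.3),z=102), p2w("wrist",(358/1.3,292/1.3),z=138),p2w("wrist",(358/1.3,498/1.3),z=138),w2p("wrist",[[477,-355,125],[477,-355,106]])*1.3)
E
```

```text
[ 476.70239788 -350.00853935  102.        ] [ 477.81440255 -313.23691436  138.        ] [ 476.20081058 -380.84159286  138.        ] [[358.84314399 401.01273338]
 [359.09398355 369.86316956]]
```

```bash
python3 - <<'E'
from h import *
p,d=capture("wrist"); X=cloud("wrist",d)
x,y,z=X[...,0],X[...,1],X[...,2]; ok=d>0
k=ok&(z>136)&(z<142)&(abs(x-477)<12)&(abs(y+360)<60); P=X[k]
print("wingtop",k.sum(),P.mean(0),P.min(0),P.max(0))
k=ok&(z>99)&(z<105)&(abs(x-477)<24)&(abs(y+350)<40); P=X[k]
print("flange",k.sum(),P.min(0),P.max(0),np.percentile(P,[1,99],axis=0))
k=ok&(z>110)&(z<142)&(abs(x-477)<12)&(y>-340)&(y<-300); P=X[k]
print("wing near end",np.percentile(P,[1,50,99],axis=0))
v,u=np.where(ok&(abs(x-477)<3)&(z>90)&(y>-400)&(y<-290))
for a in range(215,390,8):
    q=X[a,275]; print(a,np.round(q,1) )
E
```

```text
wingtop 4541 [ 477.49444582 -352.89505621  138.6327728 ] [ 470.00389289 -386.40113074  136.00343063] [ 484.5538026  -325.18205783  141.70379975]
flange 1742 [ 456.77286939 -374.08570518   99.00495284] [ 497.99958353 -337.1583672   104.99914461] [[ 457.43390645 -372.49690652   99.54016363]
 [ 497.32081841 -337.88639007  104.9692019 ]]
wing near end [[ 471.15324153 -339.74401108  111.05590034]
 [ 478.07572025 -328.36182405  137.12793465]
 [ 484.73248031 -325.18927856  140.07076135]]
215 [ 476.8 -331.6   76.6]
223 [ 476.9 -331.4   89.1]
231 [ 477.3 -325.6  114.4]
239 [ 477.3 -325.6  122.9]
247 [ 477.4 -325.7  130.1]
255 [ 477.4 -326.   136.5]
263 [ 477.4 -327.4  139.9]
271 [ 477.3 -330.9  139.1]
279 [ 477.3 -334.1  139.1]
287 [ 477.2 -336.8  140. ]
295 [ 477.1 -340.4  139.5]
303 [ 477.  -344.1  139. ]
311 [ 476.9 -347.1  139.6]
319 [ 476.8 -351.   139. ]
327 [ 476.8 -353.2  140.8]
335 [ 476.7 -356.4  141.2]
343 [ 476.6 -360.5  140.5]
351 [ 476.5 -365.5  139. ]
359 [ 476.4 -369.1  139.2]
367 [ 476.3 -373.8  138.3]
375 [ 476.2 -377.   139.2]
383 [ 476.1 -381.8  138.4]
```

Emit:
carry_out(commands=[0,0.004,0,0,0,0,0,0,0,0,0,0,0,0,0,0,0,0,0,0,0,0,0,0,0,0,0,0,0,0,0,0,0,0,0,0,0,0,0,0,0,-0.01,0,0,0,0,0,-0.01], gripper=1, newtons=50)

```text
t: 6.2
tool_pos: [476.6, -356.6, 108.0]
orientation: [3.141, -0.0, 0.105]
force: [-5.4, 0.8, 5.7]
grip_width: 13.5
```

Emit:
carry_out(commands=[0,0,0,0,0,-0.024,0,0,0,0,0,-0.024,0,0,0,0,0,-0.024,0,0,0,0,0,-0.024,0,0,0,0,0,-0.024,0,0,0,0,0,-0.024,0,0,0,0,0,-0.024,0,0,0,0,0,-0.021])

```text
t: 7.2
tool_pos: [476.6, -356.5, 108.0]
orientation: [3.141, 0.0, 1.295]
force: [-5.7, 1.1, 6.9]
grip_width: 13.3
```

```bash
python3 - <<'E'
from h import *
s=sense();print(s["force"],s["ft_torque"],s["orientation"],s["grip_width"])
p,d=show("wrist","w3",1.3)
E
```

```text
[-5.73865574  1.12891883  6.94141899] [ 0.33268935  1.02103052 -0.88424278] [3.14147910e+00 4.40712106e-04 1.29547114e+00] 13.278172387877714
```

View pics/w3.png

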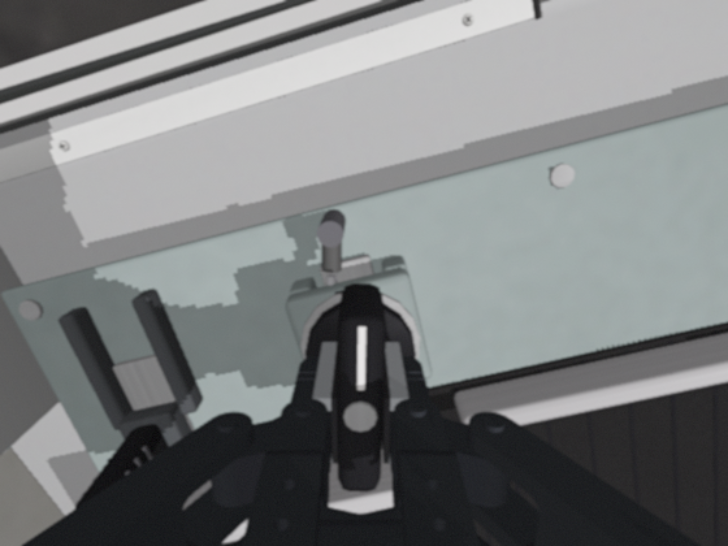

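```bash
python3 - <<'E'
from h import *
p,r=T()
plan([(476.6,-356.5,190,1.295,4),(500,-410,195,-0.1,9),(506.3,-461,195,-1.594,9),(506.3,-461,150,-1.594,2)],start=(p,down(1.295)))
E
```

```text
[ 0,0,-0.082,0,0,0,
 0,0,-0.082,0,0,0,
 0,0,-0.082,0,0,0,
 0,0,-0.082,0,0,0,
 -0.02,0.016,-0.002,0,0,0.0247,
 -0.017,0.02,-0.002,0,0,0.0247,
 -0.014,0.022,-0.003,0,0,0.0247,
 -0.011,0.023,-0.002,0,0,0.0247 ]
[ -0.007,0.025,-0.002,0,0,0.0246,
 -0.002,0.026,-0.002,0,0,0.0247,
 0.001,0.026,-0.002,0,0,0.0246,
 0.005,0.026,-0.003,0,0,0.0247,
 0.009,0.024,-0.002,0,0,0.0246,
 0.005,0.022,0,0,0,0.0264,
 0.009,0.021,0,0,0,0.0264,
 0.012,0.02,0,0,0,0.0264 ]
[ 0.015,0.017,0,0,0,0.0264,
 0.018,0.014,0,0,0,0.0264,
 0.019,0.012,0,0,0,0.0264,
 0.022,0.008,0,0,0,0.0265,
 0.022,0.004,0,0,0,0.0264,
 0.023,0,0,0,0,0.0265,
 0,0,0.09,0,0,0,
 0,0,0.09,0,0,0 ]
end [ 506.3 -461.   150.1] [ 3.142  0.    -1.594]
```

Emit:
carry_out(commands=[0,0,0,0,0,0.003,0,0,0,0,0,0,0,0,0,0,0,0,0,0,0,0,0,0,0,0,-0.06,0,0,0,0,0,-0.09,0,0,0,0,0,-0.09,0,0,0,0,0,-0.09,0,0,0], gripper=0.3)

```text
t: 8.25
tool_pos: [477.0, -356.4, 191.5]
orientation: [3.141, 0.0, 1.272]
force: [0.8, 0.6, -0.1]
grip_width: 59.5
```

```bash
python3 - <<'E'
from h import *
p,d=show("wrist","w4",1.3)
plan([(500,-410,195,-0.1,8),(506.3,-461,195,-1.594,8)])
E
```

```text
TOO BIG [0.024 0.01  0.   ] [-0.     -0.      0.0298]
TOO BIG [0.025 0.001 0.   ] [-0.     -0.      0.0298]
[ -0.022,0.018,0,0.0001,0,0.0273,
 -0.019,0.022,0,0.0001,0,0.0273,
 -0.014,0.025,0,0.0001,0,0.0273,
 -0.01,0.027,0,0.0001,0,0.0273,
 -0.006,0.028,0,0.0001,-0.0001,0.0273,
 0,0.029,0,0.0001,0,0.0273,
 0.004,0.028,0,0.0001,-0.0001,0.0273,
 0.01,0.028,-0.001,0.0001,0,0.0273 ]
[ 0.006,0.025,0,0,0,0.0297,
 0.01,0.024,0,0,0,0.0297,
 0.014,0.021,0,0,0,0.0297,
 0.018,0.018,0,0,0,0.0297,
 0.021,0.015,0,0,0,0.0297,
 0.024,0.01,0,0,0,0.0298,
 0.025,0.006,0,0,0,0.0297,
 0.025,0.001,0,0,0,0.0298 ]
end [ 506.3 -461.   195.1] [-3.141 -0.    -1.594]
```

View pics/w4.png

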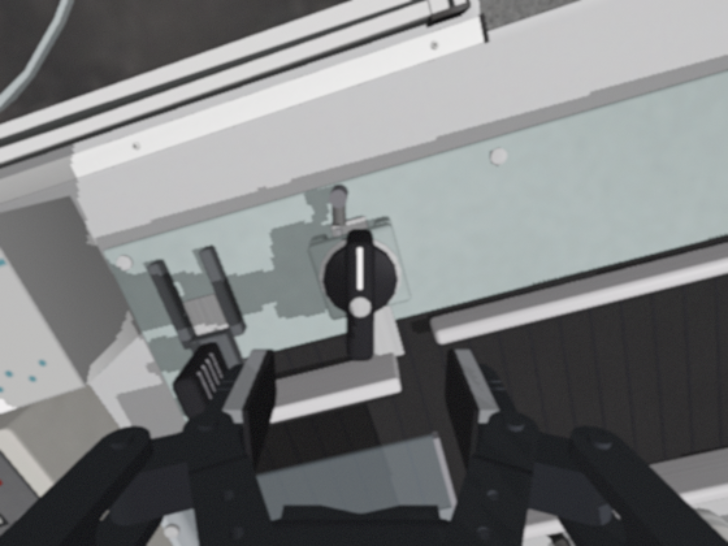

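The knob wing stands at (360, 295), along the tool's present yaw, so it is released. The clamp grip is at (205, 380).

Emit:
carry_out(commands=[-0.022,0.018,0,0,0,0.0273,-0.019,0.022,0,0,0,0.0273,-0.014,0.025,0,0,0,0.0273,-0.01,0.027,0,0,0,0.0273,-0.006,0.028,0,0,0,0.0273,0,0.029,0,0,0,0.0273,0.004,0.028,0,0,0,0.0273,0.01,0.028,-0.001,0,0,0.0273])

```text
t: 9.3
tool_pos: [499.3, -409.7, 190.3]
orientation: [3.141, -0.0, -0.106]
force: [0.3, 1.5, -0.2]
grip_width: 59.4
```

Emit:
carry_out(commands=[0.006,0.025,0,0,0,0.0295,0.01,0.024,0,0,0,0.0295,0.014,0.021,0,0,0,0.0295,0.018,0.018,0,0,0,0.0295,0.021,0.015,0,0,0,0.0295,0.024,0.01,0,0,0,0.0295,0.025,0.006,0,0,0,0.0295,0.025,0.001,0,0,0,0.0295])

```text
t: 10.3
tool_pos: [505.7, -460.5, 190.3]
orientation: [-3.141, -0.0, -1.589]
force: [-0.3, 0.3, 0.4]
grip_width: 59.6
```

```bash
python3 - <<'E'
from h import *
p,d=show("wrist","w5",1.3)
X=cloud("wrist",d);x,y,z=X[...,0],X[...,1],X[...,2]; ok=d>0
k=ok&(z>124)&(z<135)&(abs(x-505)<40)&(abs(y+462)<30)
P=X[k]; print("clampgrip",k.sum(),P.mean(0),np.percentile(P,[1,99],axis=0))
plan([(506.3,-461.5,195,-1.594,2),(506.3,-461.5,95,-1.594,6)])
E
```

```text
clampgrip 759 [ 508.41619308 -462.41498695  127.8305483 ] [[ 495.39899784 -468.95888001  124.53465105]
 [ 519.70562076 -455.70615728  129.78936603]]
[ 0.001,-0.001,-0.01,0,0,-0.0004,
 0.001,-0.002,-0.009,0,-0.0001,-0.0004,
 0,0,0.067,0,0,0,
 0,0,0.066,0,0,0,
 0,0,0.067,0,0,0,
 0,0,0.067,0,0,0,
 0,0,0.066,0,0,0,
 0,0,0.067,0,0,0 ]
end [ 506.4 -461.6   94.9] [-3.141  0.    -1.594]
```

View pics/w5.png

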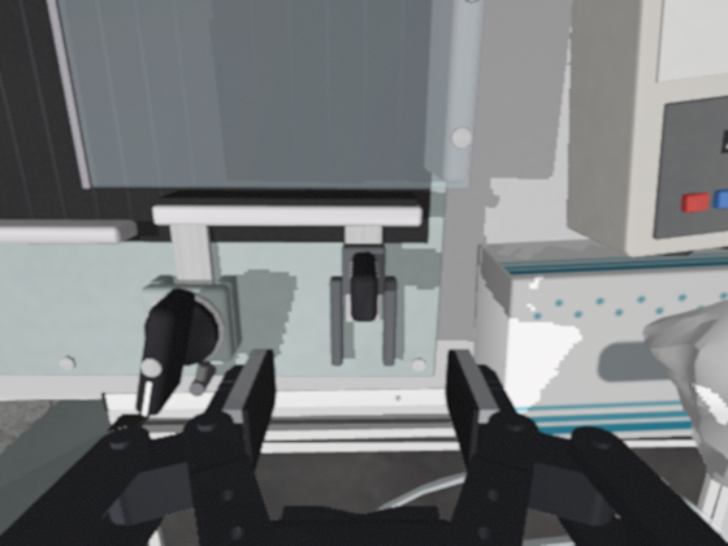

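Emit:
carry_out(commands=[0.001,0.002,0,0,0,0,0.001,0.002,0,0,0,0,0,0,0.062,0,0,0,0,0,0.062,0,0,0,0,0,0.062,0,0,0,0,0,0.062,0,0,0,0,0,0.062,0,0,0,0,0,0.062,0,0,0])

```text
t: 11.35
tool_pos: [504.6, -460.7, 95.7]
orientation: [3.141, 0.0, -1.583]
force: [-0.4, -0.4, -0.0]
grip_width: 59.9
```

Emit:
carry_out(commands=[0,0,0,0,0,0,0,0,0,0,0,0,0,0,0,0,0,0,0,0,0,0,0,0,0,0,0,0,0,0,0,0,0,0,0,0,0,0,0,0,0,0,0,0,0,0,0,0], gripper=1, newtons=50)

```text
t: 12.35
tool_pos: [504.8, -462.1, 97.9]
orientation: [-3.14, -0.003, -1.584]
force: [2.4, -8.8, -1.6]
grip_width: 13.3
```

```bash
python3 - <<'E'
from h import *
s=sense();print(s["force"],s["tool_pos"],s["grip_width"])
u=np.array([math.cos(-.024),math.sin(-.024)])
p,r=T();d=-35*u
plan([(p[0]+d[0],p[1]+d[1],p[2],-1.594,7)],start=(p,down(-1.594)))
E
```

```text
[ 2.37636558 -8.84324522 -1.59186768] [ 504.76349188 -462.13301731   97.86431502] 13.288445369198653
[ 0,0.02,0,0,0,0,
 0,0.02,0,0,0,0,
 0,0.02,0,0,0,0,
 0,0.02,0,0,0,0,
 0,0.02,0,0,0,0,
 0,0.02,0,0,0,0,
 0,0.02,0,0,0,0,
 0,0,0,0,0,0 ]
end [ 469.8 -461.3   97.9] [ 3.142  0.    -1.594]
```

Emit:
carry_out(commands=[0,0.02,0,0,0,0,0,0.02,0,0,0,0,0,0.02,0,0,0,0,0,0.02,0,0,0,0,0,0.02,0,0,0,0,0,0.02,0,0,0,0,0,0.016,0,0,0,0,0,0,0,0,0,0])

```text
t: 13.35
tool_pos: [471.9, -461.4, 97.9]
orientation: [-3.137, -0.003, -1.584]
force: [12.0, -9.5, -6.4]
grip_width: 13.6
```

Emit:
carry_out(commands=[0,0.006,0,0,0,0,0,0.006,0,0,0,0,0,0,0,0,0,0,0,0,0,0,0,0,0,0,0,0,0,0,0,0,0,0,0,0,0,0,0,0,0,0,0,0,0,0,0,0])

```text
t: 14.35
tool_pos: [471.7, -461.3, 97.9]
orientation: [-3.132, -0.005, -1.583]
force: [36.7, -14.8, -14.1]
grip_width: 13.0
```

Emit:
carry_out(commands=[0,-0.012,0,0,0,0,0,0,0,0,0,0,0,0,0,0,0,0,0,0,0,0,0,0,0,0,-0.05,0,0,0,0,0,-0.15,0,0,0,0,0,-0.2,0,0,0,0,0,-0.2,0,0,0], gripper=0.3)

```text
t: 15.35
tool_pos: [470.5, -460.2, 249.5]
orientation: [-3.141, -0.001, -1.583]
force: [-0.2, -0.2, -0.3]
grip_width: 59.7
```

```bash
python3 - <<'E'
from h import *
p,d=show("wrist","w6",1.3)
X=cloud("wrist",d);x,y,z=X[...,0],X[...,1],X[...,2]; ok=d>0
k=ok&(z>124)&(z<135)&(abs(x-475)<40)&(abs(y+462)<30)
P=X[k]; print("clampgrip",k.sum(),P.mean(0),np.percentile(P,[1,99],axis=0))
plan([(460,-250,270,-1.6,4),(460,60,300,-1.6,6),(430,160,300,-1.6,2),(430,160,300,-1.6,4)])
E
```

```text
clampgrip 165 [ 481.54342168 -462.11582958  131.2889313 ] [[ 465.45005102 -470.55228161  124.89793146]
 [ 489.24113164 -455.42945948  134.97614501]]
[ -0.211,0.014,-0.014,-0.0003,-0.0003,0.0007,
 -0.211,0.015,-0.014,-0.0003,-0.0003,0.0007,
 -0.211,0.016,-0.014,-0.0003,-0.0003,0.0007,
 -0.211,0.016,-0.013,-0.0003,-0.0003,0.0006,
 -0.207,0.006,-0.02,0,0,0,
 -0.206,0.006,-0.02,0,0,0,
 -0.207,0.006,-0.02,0,0,0,
 -0.206,0.006,-0.02,0,0,0 ]
[ -0.207,0.007,-0.02,0,0,0,
 -0.206,0.006,-0.02,0,0,0,
 -0.198,0.066,0,0,0,0,
 -0.199,0.065,0,0,0,0,
 0,0,0,0,0,0,
 0,0,0,0,0,0,
 0,0,0,0,0,0,
 0,0,0,0,0,0 ]
end [430.1 160.1 300. ] [ 3.141 -0.    -1.6  ]
```

View pics/w6.png

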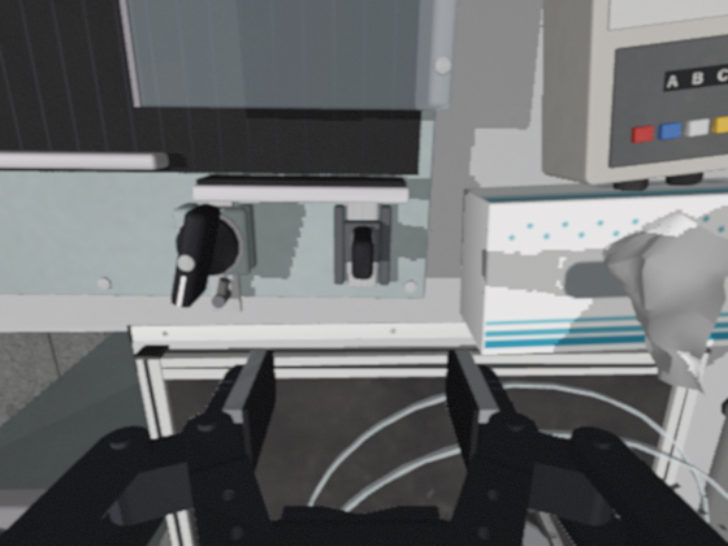

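The clamp grip is now at (362, 255) and the bar face is at the mat's edge, so the bar is fully back. Next, the cradle.

Emit:
carry_out(commands=[-0.211,0.014,-0.014,0,0,0.0007,-0.211,0.015,-0.014,0,0,0.0007,-0.211,0.016,-0.014,0,0,0.0007,-0.211,0.016,-0.013,0,0,0.0006,-0.207,0.006,-0.02,0,0,0,-0.206,0.006,-0.02,0,0,0,-0.207,0.006,-0.02,0,0,0,-0.206,0.006,-0.02,0,0,0])

```text
t: 16.4
tool_pos: [459.0, -40.9, 281.6]
orientation: [-3.14, -0.0, -1.6]
force: [1.0, -0.4, 0.8]
grip_width: 59.7
```

Emit:
carry_out(commands=[-0.207,0.007,-0.02,0,0,0,-0.206,0.006,-0.02,0,0,0,-0.198,0.066,0,0,0,0,-0.199,0.065,0,0,0,0,0,0,0,0,0,0,0,0,0,0,0,0,0,0,0,0,0,0,0,0,0,0,0,0])

```text
t: 17.4
tool_pos: [429.6, 160.2, 290.6]
orientation: [-3.142, -0.0, -1.601]
force: [0.6, 1.2, -0.3]
grip_width: 59.7
```

```bash
python3 - <<'E'
from h import *
p,d=show("wrist","w7",1.3)
lm("wrist",["bottle_1_mid","bottle_1","cradle"],cap=False)
X=cloud("wrist",d);x,y,z=X[...,0],X[...,1],X[...,2]; ok=d>0
k=ok&(z>40)&(z<60)&(x>330)&(x<570)&(y>60)&(y<320)
n,lab,st,cen=cv2.connectedComponentsWithStats(k.astype(np.uint8))
for i in range(1,n):
    if st[i,4]<200: continue
    P=X[lab==i]; c=P[:,:2].mean(0); sv=np.linalg.svd(P[:,:2]-c,full_matrices=False)[2][0]
    if sv[0]<0: sv=-sv
    t=(P[:,:2]-c)@sv; w=(P[:,:2]-c)@[-sv[1],sv[0]]
    print(st[i,4],c.round(1),sv.round(3),"yaw",math.atan2(sv[1],sv[0]),"range",np.percentile(t,[1,99]).round(1),np.percentile(w,[1,99]).round(1),P[:,2].max())
E
```

```text
wrist bottle_1_mid [([469.1, 121.2, 30.5], 0.63)]
wrist bottle_1 [([406.1, 201.2, 31.4], 0.88), ([404.7, 122.7, 27.1], 0.62), ([468.2, 443.9, -0.5], 0.25)]
wrist cradle []
3464 [461.7 119.2] [ 0.995 -0.096] yaw -0.09601681827846573 range [-52.1  65.4] [-21.9  20.1] 56.477308846873825
3457 [463.1 197.5] [ 0.996 -0.085] yaw -0.08477205131902983 range [-52.3  65.2] [-20.3  21.9] 56.12088876777625
```

View pics/w7.png

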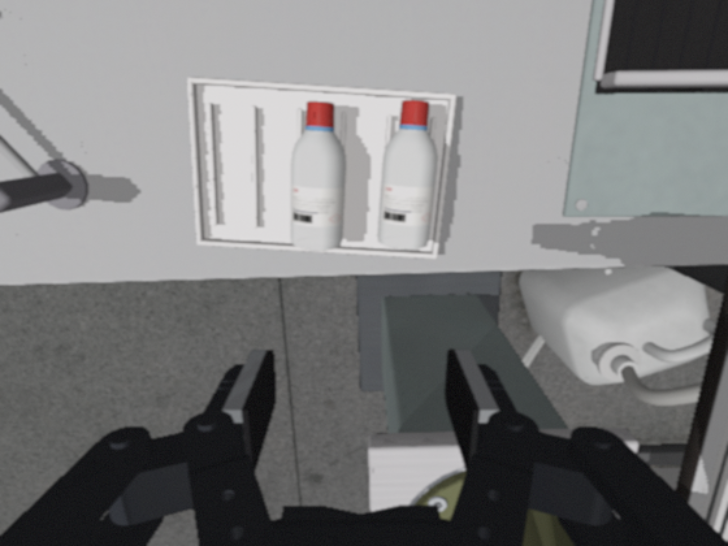

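The two bottles show at (318, 190) and (408, 190) with their caps away from the robot; the third place is empty. Next, the right-hand bottle.

```bash
python3 - <<'E'
from h import *
plan([(463.7,119,110,-1.661,4),(463.7,119,15,-1.661,4)])
E
```

```text
[ 0.041,-0.036,0.181,0,0,0.0024,
 0.04,-0.036,0.18,0,0,0.0024,
 0.039,-0.036,0.181,0,0,0.0024,
 0.039,-0.038,0.18,0,0,0.0024,
 0,0,0.095,0,0,0,
 0,0,0.095,0,0,0,
 0,0,0.095,0,0,0,
 0,0,0.095,0,0,0 ]
end [463.8 119.   15. ] [ 3.142 -0.    -1.661]
```

Emit:
carry_out(commands=[0.041,-0.036,0.181,0,0,0.0024,0.04,-0.036,0.18,0,0,0.0024,0.039,-0.036,0.181,0,0,0.0024,0.039,-0.038,0.18,0,0,0.0024,0,0,0.06,0,0,0,0,0,0.06,0,0,0,0,0,0.06,0,0,0,0,0,0,0,0,0])

```text
t: 18.6
tool_pos: [463.4, 119.6, 64.7]
orientation: [3.141, -0.0, -1.66]
force: [0.5, -0.0, -0.2]
grip_width: 59.6
```

```bash
python3 - <<'E'
from h import *
p,d=show("wrist","w8",1.3)
plan([(463.7,119,15,-1.661,4)])
E
```

```text
[ 0.001,0,0.05,0,0,0,
 0,0,0.051,0,0,0.0001,
 0.001,0,0.05,0,0,0,
 0.001,0,0.05,0,0,0.0001,
 0,0,0,0,0,0,
 0,0,0,0,0,0,
 0,0,0,0,0,0,
 0,0,0,0,0,0 ]
end [463.7 118.9  15.1] [-3.141  0.    -1.661]
```

View pics/w8.png

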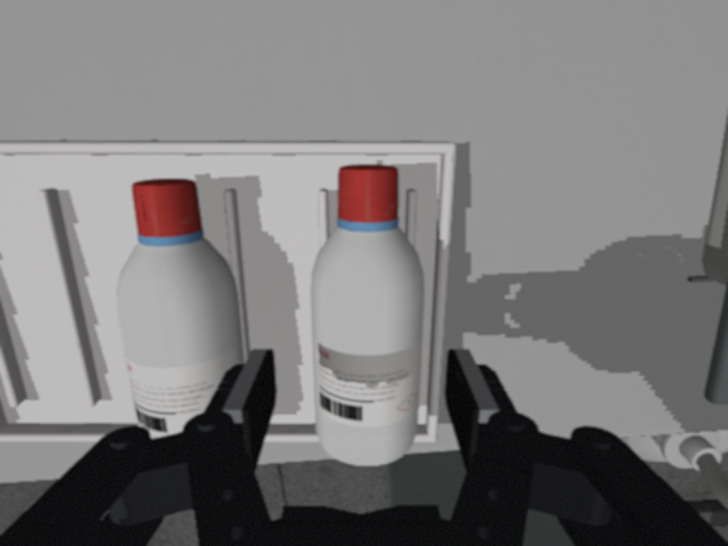

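Emit:
carry_out(commands=[0.003,0,0.05,0,0,0,0.003,0,0.05,0,0,0,0,0,0.05,0,0,0,0,0,0.045,0,0,0,0,0,0,0,0,0,0,0,0,0,0,0,0,0,0,0,0,0,0,0,0,0,0,0])

```text
t: 19.65
tool_pos: [463.7, 117.9, 16.6]
orientation: [-3.141, 0.0, -1.66]
force: [-0.1, 0.1, -0.6]
grip_width: 59.8
```

Emit:
carry_out(commands=[0,0,0,0,0,0,0,0,0,0,0,0,0,0,0,0,0,0,0,0,0,0,0,0,0,0,0,0,0,0,0,0,0,0,0,0,0,0,0,0,0,0,0,0,0,0,0,0], gripper=1, newtons=40)

```text
t: 20.65
tool_pos: [463.7, 117.1, 16.9]
orientation: [-3.141, -0.001, -1.66]
force: [-3.1, -10.2, 9.3]
grip_width: 46.7
```

```bash
python3 - <<'E'
from h import *
print(T()[0])
plan([(463.7,119,180,-1.661,4),(540,-50,180,-1.63,4),(609.2,-274,180,-1.595,5),(609.2,-274,120,-1.595,2),(609.2,-274,120,-1.595,1)])
E
```

```text
[463.7292926  117.05864861  16.85808177]
[ -0.002,0,-0.163,0,0,0,
 -0.001,0,-0.163,0,-0.0001,0,
 -0.002,0,-0.163,0,0,0.0001,
 -0.002,0.001,-0.164,-0.0001,-0.0001,0,
 0.161,-0.091,0,0,0,-0.0012,
 0.163,-0.09,0,0,0,-0.0012,
 0.162,-0.089,0,0,0,-0.0012,
 0.164,-0.088,0,0,0,-0.0013 ]
[ 0.176,-0.066,0,0,0,-0.0011,
 0.176,-0.064,0,0,0,-0.0011,
 0.176,-0.064,0,0,0,-0.0011,
 0.177,-0.062,0,0,0,-0.0011,
 0.177,-0.061,0,0,0,-0.0012,
 0,0,0.12,0,0,0,
 0,0,0.12,0,0,0,
 0,0,0,0,0,0 ]
end [ 609.2 -273.9  120. ] [ 3.141  0.    -1.595]
```

Emit:
carry_out(commands=[0,0,-0.06,0,0,0,0,0,-0.14,0,0,0,0,0,-0.2,0,0,0,0,0,-0.2,0,0,0,0,0,-0.06,0,0,0,0.16,-0.091,0,0,0,-0.0012,0.163,-0.09,0,0,0,-0.0012,0.163,-0.089,0,0,0,-0.0012])

```text
t: 21.65
tool_pos: [521.0, -9.9, 180.7]
orientation: [3.141, 0.0, -1.637]
force: [1.3, 0.4, -1.3]
grip_width: 46.8
```

```bash
python3 - <<'E'
from h import *
print(sense()["grip_width"])
show("wrist","w9",1.3)
plan([(540,-50,180,-1.63,2),(609.2,-274,180,-1.595,5),(609.2,-274,120,-1.595,1)])
E
```

```text
46.75715840256878
[ 0.069,-0.04,0.001,0,-0.0001,-0.0007,
 0.07,-0.039,0.002,0,-0.0001,-0.0007,
 0.176,-0.066,0,0,0,-0.0011,
 0.176,-0.065,0,0,0,-0.0011,
 0.176,-0.063,0,0,0,-0.0011,
 0.177,-0.062,-0.001,0,0,-0.0011,
 0.178,-0.062,0,0,0,-0.0012,
 0,0,0.24,0,0,0 ]
end [ 609.3 -274.1  120.1] [ 3.141  0.    -1.595]
```

View pics/w9.png

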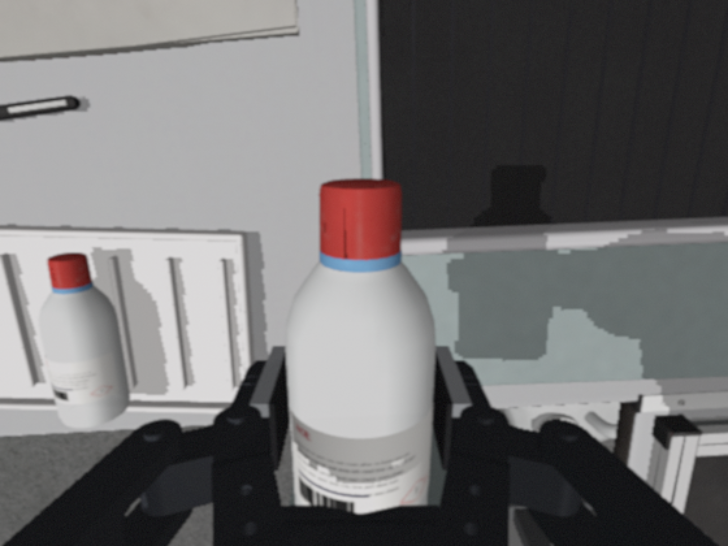

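The bottle is held straight between the fingers (centre column about 361).

Emit:
carry_out(commands=[0.069,-0.04,0,0,0,-0.0007,0.07,-0.039,0,0,0,-0.0007,0.176,-0.066,0,0,0,-0.0011,0.176,-0.065,0,0,0,-0.0011,0.176,-0.063,0,0,0,-0.0011,0.177,-0.062,0,0,0,-0.0011,0.178,-0.062,0,0,0,-0.0012,0,0,0.2,0,0,0])

```text
t: 22.7
tool_pos: [609.8, -272.6, 133.5]
orientation: [-3.135, -0.003, -1.596]
force: [0.9, 0.6, -2.2]
grip_width: 46.9
```

```bash
python3 - <<'E'
from h import *
print(sense()["grip_width"],T()[0])
p,d=show("wrist","w10",1.3)
X=cloud("wrist",d);x,y,z=X[...,0],X[...,1],X[...,2]; ok=d>0
k=ok&(x>620)&(x<720)&(abs(y+274)<26)&(z>115)
P=X[k]
for a in range(620,700,8):
    q=P[(P[:,0]>=a)&(P[:,0]<a+8)]
    if len(q)>5: print(a,len(q),q[:,2].max().round(1),np.percentile(q[:,1],[1,99]).round(1))
plan([(609.2,-274,75.8,-1.595,5)])
E
```

```text
46.883978529523624 [ 609.79528269 -272.5582751   133.54698341]
620 8077 211.5 [-298.6 -248.2]
628 2578 161.2 [-291.4 -248.7]
636 2746 158.3 [-289.4 -249.8]
644 2039 154.6 [-285.4 -254. ]
652 1362 149.7 [-282.  -258.2]
660 1386 149.6 [-281.9 -258.7]
668 1433 148.9 [-281.5 -259.4]
[ 0.004,-0.003,0.038,0.0002,0.0001,0,
 0.004,-0.002,0.038,0.0002,0.0001,0,
 0.003,-0.003,0.038,0.0002,0.0001,0,
 0.004,-0.003,0.038,0.0002,0.0001,0,
 0.004,-0.002,0.038,0.0002,0.0001,0,
 0,0,0,0,0,0,
 0,0,0,0,0,0,
 0,0,0,0,0,0 ]
end [ 609.2 -274.1   75.8] [ 3.142 -0.    -1.595]
```

View pics/w10.png

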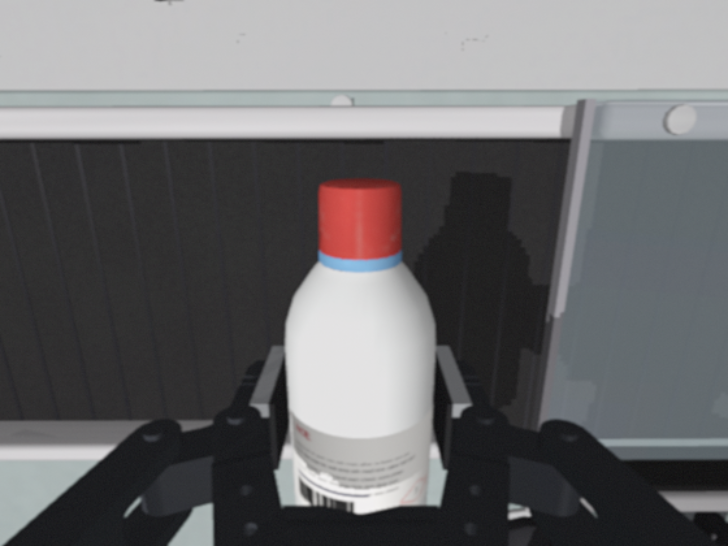

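```bash
python3 - <<'E'
from h import *
p0=T()[0]
p,d=show("wrist","w11",1.3)
X=cloud("wrist",d);x,y,z=X[...,0],X[...,1],X[...,2]; ok=d>0
print(p0,T()[0],sense()["orientation"])
k=ok&(x>630)&(x<720)&(abs(y+274)<26)&(z>105); P=X[k]
for a in range(630,700,6):
    q=P[(P[:,0]>=a)&(P[:,0]<a+6)]
    if len(q)>5: print(a,len(q),np.percentile(q[:,2],[50,99]).round(1),np.percentile(q[:,1],[1,99]).round(1))
k=ok&(abs(x-640)<60)&(abs(y+200)<30)&(z<110); print("mat",np.median(z[k&(abs(z-66)<15)]),"rail",np.median(z[ok&(abs(x-693)<5)&(abs(y+200)<40)]))
E
```

```text
[ 606.20756207 -269.34048662  123.34677857] [ 605.85798983 -268.24475132  125.33627542] [ 3.13297473  0.00420829 -1.59385137]
630 1947 [157.8 161.5] [-290.3 -248.6]
636 2070 [155.2 159.5] [-288.4 -248.8]
642 1805 [151.4 156.3] [-285.4 -251.6]
648 1194 [148.5 151.9] [-281.7 -255.7]
654 1018 [148.  150.4] [-280.8 -257.2]
660 1040 [147.8 150.3] [-280.8 -257.5]
666 1077 [147.7 150.1] [-280.8 -257.8]
672 652 [144.2 149.5] [-280.1 -258.6]
mat 67.80563437542828 rail 97.33895456495694
```

Emit:
carry_out(commands=[0,0,0,0,0,0,0,0,0,0,0,0,0,0,0,0,0,0,0,0,0.03,0,0,0,0,0,0.04,0,0,0,0,0,0.04,0,0,0,0,0,0.03,0,0,0,0,0,0.02,0,0,0])

```text
t: 23.8
tool_pos: [607.9, -268.7, 90.6]
orientation: [3.141, 0.0, -1.594]
force: [0.3, 0.0, -0.4]
grip_width: 46.8
```

```bash
python3 - <<'E'
from h import *
s=sense();print(s["tool_pos"],s["orientation"],s["force"],s["grip_width"])
plan([(609.2,-274,76.5,-1.595,5)])
E
```

```text
[ 607.93590448 -268.68142716   90.56660472] [ 3.14108487e+00  2.44699900e-04 -1.59362995e+00] [ 0.34129676  0.01238289 -0.40348009] 46.78096830052758
[ 0.004,-0.001,0.011,0,0,0,
 0.004,-0.001,0.012,0,0,0.0001,
 0.005,-0.001,0.011,0,0,0,
 0.004,-0.001,0.011,0,0,0.0001,
 0.004,-0.002,0.011,0.0001,0,0,
 0,0,0,0,0,0,
 0,0,0,0,0,0,
 0,0,0,0,0,0 ]
end [ 609.3 -274.    76.6] [-3.141  0.    -1.595]
```

Emit:
carry_out(commands=[0.004,-0.001,0.01,0,0,0,0.004,-0.001,0.01,0,0,0,0.004,-0.001,0.01,0,0,0,0.004,-0.001,0.01,0,0,0,0,0,0.008,0,0,0,0,0,0.004,0,0,0,0,0,0,0,0,0,0,0,0,0,0,0])

```text
t: 24.8
tool_pos: [609.0, -272.8, 78.4]
orientation: [-3.141, -0.0, -1.594]
force: [0.4, 0.2, -1.0]
grip_width: 46.9
```

Emit:
carry_out(commands=[0,0,0.004,0,0,0,0,0,0.003,0,0,0,0,0,0.003,0,0,0,0,0,0,0,0,0,0,0,0,0,0,0,0,0,0,0,0,0,0,0,0,0,0,0,0,0,0,0,0,0])

```text
t: 25.8
tool_pos: [609.0, -272.8, 76.9]
orientation: [-3.141, -0.0, -1.594]
force: [-5.5, 3.2, 8.6]
grip_width: 46.6
```

Emit:
carry_out(commands=[0,0,-0.002,0,0,0,0,0,0,0,0,0,0,0,0,0,0,0,0,0,0,0,0,0,0,0,0,0,0,0,0,0,-0.04,0,0,0,0,0,-0.08,0,0,0,0,0,-0.12,0,0,0], gripper=0.3)

```text
t: 26.8
tool_pos: [608.9, -272.7, 137.9]
orientation: [3.141, 0.0, -1.594]
force: [-0.3, 0.2, -0.2]
grip_width: 59.7
```

```bash
python3 - <<'E'
from h import *
s=sense();print(s["tool_pos"],s["grip_width"])
show("wrist","w12",1.3)
plan([(609.2,-274,190,-1.595,3),(500,30,200,-1.63,6),(466,195,160,-1.661,4),(466,195,80,-1.661,3)])
E
```

```text
[ 608.86802937 -272.71981931  137.85863601] 59.72415229268169
[ 0.001,0.001,-0.062,-0.0003,-0.0002,0.0001,
 0.001,0.001,-0.063,-0.0003,-0.0001,0.0001,
 0.001,0.002,-0.062,-0.0004,-0.0002,0,
 -0.201,0.078,-0.007,0,0,0.0009,
 -0.2,0.078,-0.006,0,0,0.0009,
 -0.2,0.08,-0.007,0,0,0.0009,
 -0.2,0.081,-0.007,0,0,0.001,
 -0.199,0.083,-0.006,0,0,0.0009 ]
[ -0.199,0.083,-0.007,0,0,0.001,
 -0.163,0.044,0.04,0,0,0.0012,
 -0.162,0.045,0.04,0,0,0.0012,
 -0.162,0.046,0.04,0,0,0.0013,
 -0.161,0.047,0.04,0,0,0.0012,
 0,0,0.107,0,0,0,
 0,0,0.107,0,0,0,
 0,0,0.106,0,0,0 ]
end [466.  194.9  80.1] [ 3.141  0.    -1.661]
```

View pics/w12.png

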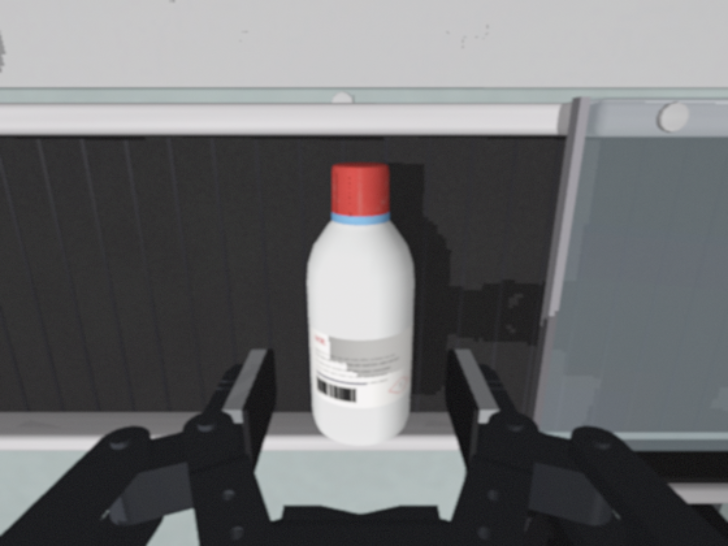

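The first bottle lies on the mat at (360, 300), straight, and hasn't rolled away. Now the second.

Emit:
carry_out(commands=[0.001,0.001,-0.062,0,0,0.0001,0.001,0.001,-0.063,0,0,0.0001,0.001,0.002,-0.062,0,0,0,-0.201,0.078,-0.007,0,0,0.0009,-0.2,0.078,-0.006,0,0,0.0009,-0.2,0.08,-0.007,0,0,0.0009,-0.2,0.081,-0.007,0,0,0.001,-0.199,0.083,-0.006,0,0,0.0009])

```text
t: 27.85
tool_pos: [516.1, -18.6, 192.0]
orientation: [-3.141, -0.0, -1.624]
force: [0.9, 0.1, 0.7]
grip_width: 59.9
```

Emit:
carry_out(commands=[-0.199,0.083,-0.007,0,0,0.001,-0.163,0.044,0.04,0,0,0.0012,-0.162,0.045,0.04,0,0,0.0012,-0.162,0.046,0.04,0,0,0.0013,-0.161,0.047,0.04,0,0,0.0012,0,0,0.107,0,0,0,0,0,0.107,0,0,0,0,0,0.106,0,0,0])

```text
t: 28.85
tool_pos: [465.0, 195.7, 72.7]
orientation: [-3.141, 0.0, -1.661]
force: [1.2, 0.5, -0.9]
grip_width: 59.9
```

```bash
python3 - <<'E'
from h import *
s=sense();print(s["tool_pos"],s["grip_width"])
show("wrist","w13",1.3)
print(sense()["tool_pos"])
plan([(465,195.5,50,-1.661,3),(465,195.5,17,-1.661,3)])
E
```

```text
[464.9546848  195.65726916  72.74241772] 59.91803465359637
[463.47390723 195.09998038  69.59851553]
[ -0.001,-0.002,0.026,0.0002,-0.0001,0,
 0,-0.002,0.026,0.0002,-0.0001,0,
 -0.001,-0.002,0.026,0.0002,-0.0001,0,
 0,0,0.044,0,0,0,
 0,0,0.044,0,0,0,
 0,0,0.044,0,0,0,
 0,0,0,0,0,0,
 0,0,0,0,0,0 ]
end [465.  195.5  17.1] [ 3.142  0.    -1.661]
```

View pics/w13.png

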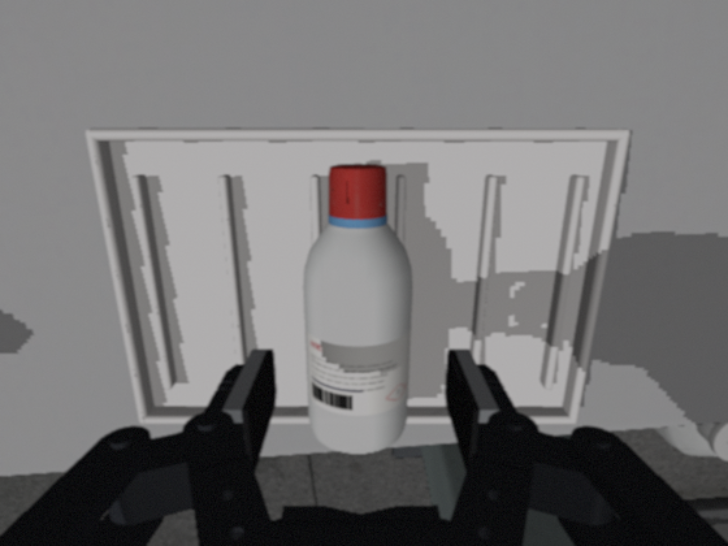

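Emit:
carry_out(commands=[0,0,0,0,0,0,0,0,0,0,0,0,0,0,0.04,0,0,0,0,0,0.05,0,0,0,0,0,0.05,0,0,0,0,0,0.04,0,0,0,0,0,0.02,0,0,0,0,0,0,0,0,0])

```text
t: 29.9
tool_pos: [464.7, 195.5, 22.7]
orientation: [3.141, -0.0, -1.661]
force: [0.7, -0.1, -0.3]
grip_width: 59.9
```

Emit:
carry_out(commands=[0,0,0.01,0,0,0,0,0,0.01,0,0,0,0,0,0.002,0,0,0,0,0,0,0,0,0,0,0,0,0,0,0,0,0,0,0,0,0,0,0,0,0,0,0,0,0,0,0,0,0])

```text
t: 30.9
tool_pos: [464.9, 195.5, 17.6]
orientation: [-3.142, 0.0, -1.661]
force: [0.1, 0.1, 0.2]
grip_width: 59.9
```

Emit:
carry_out(commands=[0,0,0,0,0,0,0,0,0,0,0,0,0,0,0,0,0,0,0,0,0,0,0,0,0,0,0,0,0,0,0,0,0,0,0,0,0,0,0,0,0,0,0,0,0,0,0,0], gripper=1, newtons=40)

```text
t: 31.9
tool_pos: [465.6, 196.5, 18.3]
orientation: [-3.139, 0.002, -1.661]
force: [1.0, 8.3, 4.3]
grip_width: 46.4
```

```bash
python3 - <<'E'
from h import *
O=np.array([613.4,-264.]);c,s=math.cos(-.024),math.sin(-.024)
t=O+np.array([[c,-s],[s,c]])@[-2,62]; print(t)
p=T()[0];print(p)
plan([(p[0],p[1],170,-1.661,5),(550,20,180,-1.63,4),(t[0]-1,t[1]-3,180,-1.595,5),(t[0],t[1],180,-1.595,2)],start=(p,down(-1.661)))
E
```

```text
[ 612.88843313 -201.96985975]
[465.59607959 196.50212604  18.26672459]
[ 0,0,-0.121,0,0,0,
 0,0,-0.122,0,0,0,
 0,0,-0.121,0,0,0,
 0,0,-0.122,0,0,0,
 0,0,-0.121,0,0,0,
 0.168,-0.1,-0.01,0,0,-0.0012,
 0.169,-0.099,-0.01,0,0,-0.0012,
 0.17,-0.097,-0.01,0,0,-0.0013 ]
[ 0.17,-0.096,-0.01,0,0,-0.0012,
 0.177,-0.06,0,0,0,-0.0011,
 0.177,-0.059,0,0,0,-0.0011,
 0.178,-0.058,0,0,0,-0.0011,
 0.177,-0.056,0,0,0,-0.0012,
 0.179,-0.055,0,0,0,-0.0011,
 -0.006,-0.002,0,0,0,0,
 -0.006,-0.002,0,0,0,0 ]
end [ 612.9 -202.   180. ] [ 3.142  0.    -1.595]
```

Emit:
carry_out(commands=[0,0,-0.06,0,0,0,0,0,-0.12,0,0,0,0,0,-0.16,0,0,0,0,0,-0.16,0,0,0,0,0,-0.107,0,0,0,0.168,-0.1,-0.01,0,0,-0.0012,0.169,-0.099,-0.01,0,0,-0.0012,0.17,-0.097,-0.01,0,0,-0.0013])

```text
t: 32.9
tool_pos: [528.4, 61.6, 177.6]
orientation: [-3.141, -0.0, -1.637]
force: [0.8, 0.3, -1.3]
grip_width: 46.7
```

Emit:
carry_out(commands=[0.17,-0.096,-0.01,0,0,-0.0012,0.177,-0.058,0,0,0,-0.0011,0.177,-0.057,0,0,0,-0.0011,0.178,-0.056,0,0,0,-0.0011,0.177,-0.054,0,0,0,-0.0012,0.11,-0.034,0,0,0,-0.0011,0.05,-0.01,0,0,0,0,0,0,0,0,0,0])

```text
t: 33.9
tool_pos: [606.3, -201.0, 179.3]
orientation: [3.141, 0.0, -1.596]
force: [-0.6, 0.5, -0.8]
grip_width: 46.6
```

```bash
python3 - <<'E'
from h import *
print(sense()["grip_width"])
show("wrist","w14",1.3)
plan([(610,-202,90,-1.595,8)])
E
```

```text
46.559561071593095
[ 0.001,-0.002,0.045,0,0,0,
 0.001,-0.002,0.044,0,0,0,
 0,-0.001,0.045,0,0,0,
 0.001,-0.002,0.045,0,0,0,
 0.001,-0.002,0.045,0,0,0,
 0.001,-0.002,0.044,0,0,0,
 0.001,-0.002,0.045,0,0,0,
 0,-0.002,0.045,0,0,0 ]
end [ 610.1 -201.9   89.9] [ 3.141  0.    -1.595]
```

View pics/w14.png

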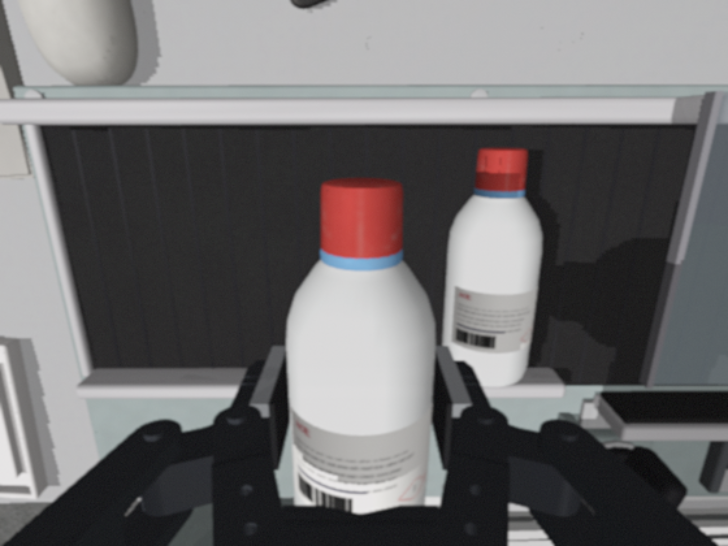

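```bash
python3 - <<'E'
from h import *
print(p2w("wrist",(500/1.3,160/1.3),z=102),p2w("wrist",(488/1.3,350/1.3),z=113))
E
```

```text
[ 672.08060467 -268.78337324  102.        ] [ 576.27937291 -266.4576604   113.        ]
```

Emit:
carry_out(commands=[0.001,-0.002,0.045,0,0,0,0.001,-0.002,0.044,0,0,0,0,-0.001,0.045,0,0,0,0.001,-0.002,0.045,0,0,0,0.001,-0.002,0.045,0,0,0,0.001,-0.002,0.044,0,0,0,0.001,-0.002,0.044,0,0,0,0,-0.002,0.03,0,0,0])

```text
t: 34.95
tool_pos: [610.2, -202.6, 93.0]
orientation: [3.141, 0.0, -1.595]
force: [0.2, 0.9, -0.7]
grip_width: 46.7
```

Emit:
carry_out(commands=[-0.01,0,0.01,0,0,0,-0.014,0,0.01,0,0,0,-0.008,0,0.01,0,0,0,0,0,0.01,0,0,0,0,0,0.006,0,0,0,0,0,0.004,0,0,0,0,0,0,0,0,0,0,0,0,0,0,0])

```text
t: 35.95
tool_pos: [610.5, -194.7, 81.3]
orientation: [-3.141, -0.0, -1.595]
force: [-0.1, -0.7, -2.1]
grip_width: 46.8
```

Emit:
carry_out(commands=[0,0,0.006,0,0,0,0,0,0.006,0,0,0,0,0,0.004,0,0,0,0,0,0,0,0,0,0,0,0,0,0,0,0,0,0,0,0,0,0,0,0,0,0,0,0,0,0,0,0,0])

```text
t: 36.95
tool_pos: [610.6, -194.6, 78.1]
orientation: [-3.141, -0.0, -1.595]
force: [-3.5, 0.7, 7.7]
grip_width: 46.7
```

Contact, so I release with a narrow opening.

Emit:
carry_out(commands=[0,0,-0.002,0,0,0,0,0,0,0,0,0,0,0,0,0,0,0,0,0,0,0,0,0,0,0,0,0,0,0,0,0,-0.04,0,0,0,0,0,-0.12,0,0,0,0,0,-0.16,0,0,0], gripper=0.33)

```text
t: 37.95
tool_pos: [610.2, -194.5, 158.7]
orientation: [3.141, 0.0, -1.595]
force: [-0.5, -0.0, -0.3]
grip_width: 57.3
```

```bash
python3 - <<'E'
from h import *
show("wrist","w15",1.3)
print(sense()["tool_pos"])
print(p2w("wrist",(361/1.3,250/1.3),z=114))
lm("top",["pusher","pusher_grip","bottle_1_mid"]);lm("scene",["pusher","pusher_grip","bottle_1_mid"])
E
```

```text
[ 612.11331101 -195.19690874  165.45838891]
[ 642.28731876 -196.34844819  114.        ]
top pusher [([503.2, 442.7, -5.6], 0.69), ([773.1, -28.5, -0.3], 0.58), ([790.9, -216.3, -0.7], 0.42)]
top pusher_grip [([504.3, 436.4, 63.9], 0.57)]
top bottle_1_mid [([612.3, -275.6, 87.1], 0.42)]
scene pusher []
scene pusher_grip []
scene bottle_1_mid [([614.6, -275.5, 93.3], 0.82), ([473.4, 197.6, 0.3], 0.65), ([552.4, -268.6, 89.0], 0.27)]
```

View pics/w15.png

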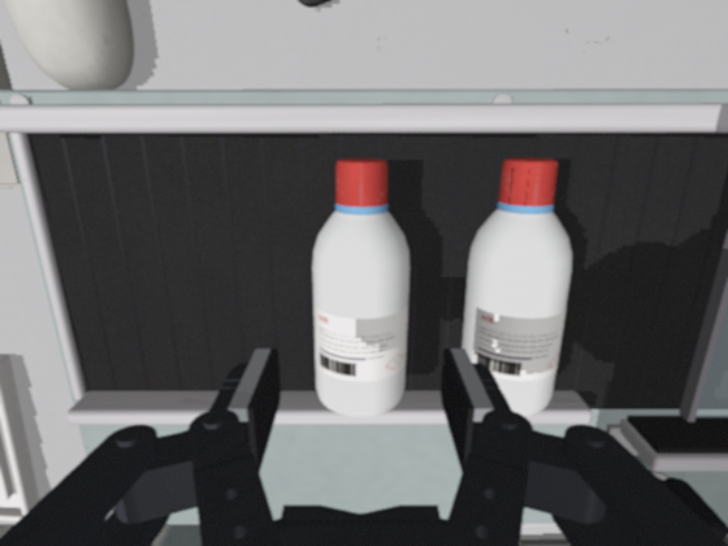

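Both bottles lie side by side at (361, 290) and (518, 290). The pusher has been knocked to about (503, 440), so I look again there.

```bash
python3 - <<'E'
from h import *
plan([(600,-180,230,-1.595,2),(520,140,280,-0.3,8),(470,430,310,0.55,6)])
E
```

```text
[ -0.029,0.021,-0.146,0.0001,0,0,
 -0.028,0.022,-0.147,0.0001,0.0001,0,
 -0.159,0.044,-0.025,0,0,-0.0258,
 -0.164,0.017,-0.025,0,0,-0.0258,
 -0.165,-0.009,-0.025,0,0,-0.0257,
 -0.161,-0.035,-0.025,0,0,-0.0258,
 -0.153,-0.061,-0.025,0,0,-0.0257,
 -0.141,-0.085,-0.025,0,0,-0.0258 ]
[ -0.126,-0.107,-0.025,0,0,-0.0257,
 -0.107,-0.125,-0.025,0,0,-0.0258,
 -0.089,-0.175,-0.02,0,0,-0.0225,
 -0.064,-0.186,-0.02,0,0,-0.0226,
 -0.036,-0.192,-0.02,0,0,-0.0225,
 -0.009,-0.196,-0.02,0,0,-0.0226,
 0.019,-0.196,-0.02,0,0,-0.0225,
 0.046,-0.191,-0.02,0,0,-0.0226 ]
end [470.  430.1 310.1] [-3.142  0.     0.55 ]
```

Emit:
carry_out(commands=[-0.029,0.021,-0.146,0,0,0,-0.028,0.022,-0.147,0,0,0,-0.159,0.044,-0.025,0,0,-0.0258,-0.164,0.017,-0.025,0,0,-0.0258,-0.165,-0.009,-0.025,0,0,-0.0257,-0.161,-0.035,-0.025,0,0,-0.0258,-0.153,-0.061,-0.025,0,0,-0.0257,-0.141,-0.085,-0.025,0,0,-0.0258])

```text
t: 39.4
tool_pos: [539.7, 61.0, 268.3]
orientation: [3.141, 0.001, -0.618]
force: [0.4, 0.1, -0.0]
grip_width: 57.2
```

Emit:
carry_out(commands=[-0.126,-0.107,-0.025,0,0,-0.0257,-0.107,-0.125,-0.025,0,0,-0.0258,-0.089,-0.175,-0.02,0,0,-0.0225,-0.064,-0.186,-0.02,0,0,-0.0226,-0.036,-0.192,-0.02,0,0,-0.0225,-0.009,-0.196,-0.02,0,0,-0.0226,0.019,-0.14,-0.02,0,0,-0.0225,0.02,-0.05,-0.02,0,0,-0.0226])

```text
t: 40.4
tool_pos: [481.2, 383.4, 310.3]
orientation: [-3.142, 0.001, 0.557]
force: [0.3, -0.2, -0.0]
grip_width: 57.0
```

```bash
python3 - <<'E'
from h import *
p,d=show("wrist","w16",1.3)
lm("wrist",["pusher","pusher_grip"],cap=False)
X=cloud("wrist",d);x,y,z=X[...,0],X[...,1],X[...,2]; ok=d>0
print(T()[0],T()[1].as_euler("xyz"))
k=ok&(z>78)&(z<96)&(abs(x-500)<60)&(abs(y-440)<60); P=X[k]; print("post",k.sum(),P.mean(0),np.percentile(P,[2,98],axis=0))
k=ok&(z>32)&(z<46)&(x>520)&(y>380)&(x<700)&(y<640); P=X[k]; c=P[:,:2].mean(0);sv=np.linalg.svd(P[:,:2]-c,full_matrices=False)[2][0];print("blade",k.sum(),P.mean(0),sv,math.atan2(sv[1],sv[0]))
show("top","t2")
E
```

```text
wrist pusher []
wrist pusher_grip [([502.0, 439.0, 65.3], 0.78)]
[481.79183546 381.82909206 310.38339108] [3.14147551e+00 8.24175011e-04 5.48601384e-01]
post 360 [506.17428294 436.66773309  86.89562682] [[495.83593775 425.98987454  81.72120046]
 [516.86895665 447.13200725  89.31569152]]
blade 1759 [620.02740765 528.98278843  37.05891309] [-0.45092607 -0.8925613 ] -2.038598935622071
```

View pics/w16.png

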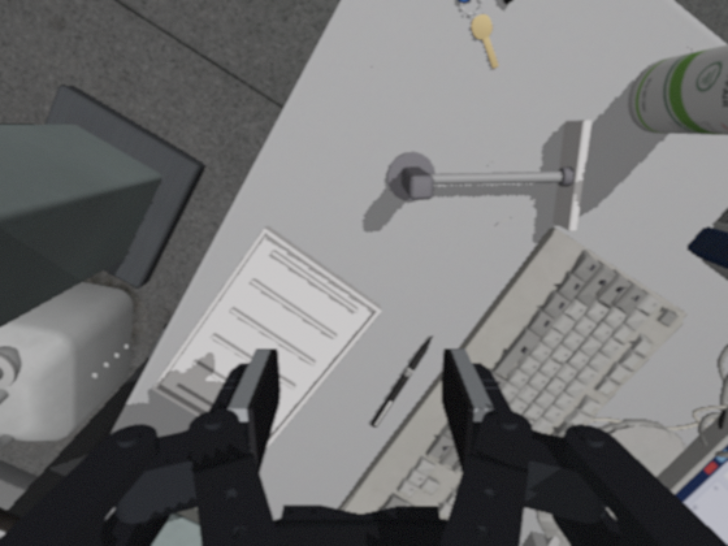

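```bash
python3 - <<'E'
from h import *
f=lambda u,v,z:p2w("wrist",(u/1.3,v/1.3),z=z)
a=f(435,176,30);b=f(555,176,30);print(a,b,math.atan2(*(b-a)[[1,0]]))
a=f(591,122,40);b=f(579,229,40);print(a,b,math.atan2(*(b-a)[[1,0]])+math.pi/2, (a+b)/2,np.linalg.norm(a-b))
g=np.array([505,437]);m=((a+b)/2)[:2];print(np.linalg.norm(m-g),math.atan2(*(m-g)[[1,0]]))
print("post top",f(421,186,88))
E
```

```text
[523.28974304 448.99233729  30.        ] [618.73487295 507.0267968   30.        ] 0.5463103224088968
[611.79095287 558.38787612  40.        ] [665.25289149 479.06893356  40.        ] 0.5930707785882092 [638.52192218 518.72840484  40.        ] 95.65392585111066
156.54914838863638 0.5492671040318592
post top [506.73542242 436.88939161  88.        ]
```

```bash
python3 - <<'E'
from h import *
plan([(506,437,130,0.555,5),(506,437,80,0.555,3)])
E
```

```text
[ 0.04,-0.028,0.144,0,0,-0.0003,
 0.04,-0.028,0.145,0,0,-0.0002,
 0.039,-0.028,0.144,0,0,-0.0003,
 0.04,-0.028,0.144,0,0.0001,-0.0002,
 0.04,-0.028,0.144,0,0,-0.0003,
 0,0,0.067,0,0,0,
 0,0,0.067,0,0,0,
 0,0,0.066,0,0,0 ]
end [505.9 437.   80.1] [3.141 0.    0.555]
```

Emit:
carry_out(commands=[0.04,-0.028,0.144,0,0,-0.0003,0.04,-0.028,0.145,0,0,-0.0002,0.039,-0.028,0.144,0,0,-0.0003,0.04,-0.028,0.144,0,0,-0.0002,0.04,-0.028,0.1,0,0,-0.0003,0,0,0.06,0,0,0,0,0,0.03,0,0,0,0,0,0,0,0,0])

```text
t: 41.6
tool_pos: [506.0, 437.1, 119.7]
orientation: [3.142, -0.0, 0.557]
force: [-0.7, 0.2, -0.1]
grip_width: 57.0
```

```bash
python3 - <<'E'
from h import *
p,d=show("wrist","w17",1.3)
print(T()[0],T()[1].as_euler("xyz"))
X=cloud("wrist",d);x,y,z=X[...,0],X[...,1],X[...,2]; ok=d>0
k=ok&(z>82)&(z<96)&(abs(x-506)<20)&(abs(y-437)<20); P=X[k]; print("post",k.sum(),P.mean(0),np.percentile(P,[1,99],axis=0),cv2.minAreaRect(P[:,:2].astype(np.float32)))
plan([(506,437,48,0.555,4)])
E
```

```text
[506.10578955 437.3071117  120.23465044] [-3.14148421e+00 -1.11324312e-03  5.57514822e-01]
post 1142 [505.23733905 440.34944909  87.35388939] [[494.54527557 428.80641465  82.62000289]
 [516.4259195  450.34975792  89.56454726]] ((505.7122802734375, 439.3929748535156), (19.981843948364258, 19.531436920166016), 31.70341682434082)
[ 0,0,0.072,0,0,0.0001,
 -0.001,0,0.072,0,-0.0001,0.0001,
 0,0.001,0.073,0,0,0.0001,
 0,0,0.072,0,-0.0001,0.0001,
 0,0,0,0,0,0,
 0,0,0,0,0,0,
 0,0,0,0,0,0,
 0,0,0,0,0,0 ]
end [506.1 437.   48. ] [-3.141  0.     0.555]
```

View pics/w17.png

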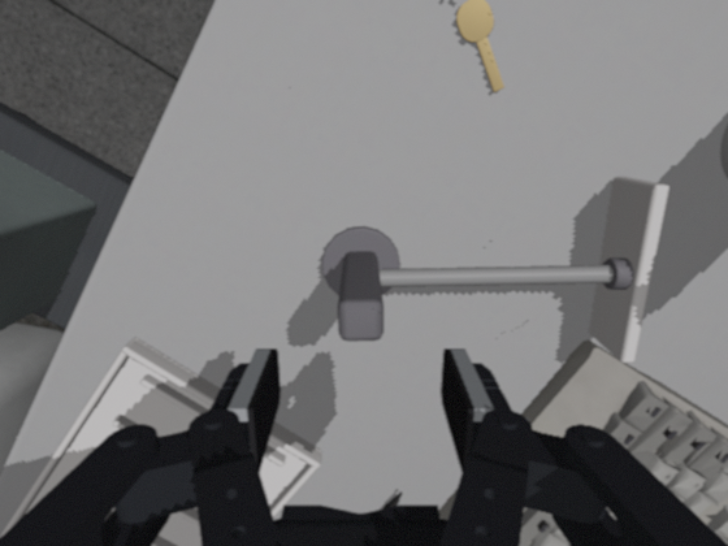

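Emit:
carry_out(commands=[0.004,-0.008,0.07,0,0,0,0,0,0.07,0,0,0,0,0,0.07,0,0,0,0,0,0.05,0,0,0,0,0,0.025,0,0,0,0,0,0,0,0,0,0,0,0,0,0,0,0,0,0,0,0,0])

```text
t: 42.65
tool_pos: [505.8, 439.9, 48.6]
orientation: [-3.141, -0.001, 0.558]
force: [-0.1, -0.3, -0.7]
grip_width: 57.1
```

Emit:
carry_out(commands=[0,0,0,0,0,0,0,0,0,0,0,0,0,0,0,0,0,0,0,0,0,0,0,0,0,0,0,0,0,0,0,0,0,0,0,0,0,0,0,0,0,0,0,0,0,0,0,0], gripper=1, newtons=60)

```text
t: 43.65
tool_pos: [505.7, 439.8, 48.3]
orientation: [-3.142, -0.0, 0.558]
force: [-0.9, -1.2, 5.5]
grip_width: 18.9
```

```bash
python3 - <<'E'
from h import *
p,r=T()
plan([(505.8,439.8,165,0.558,4),(520,180,165,-1.595,13),(600,40,165,-1.595,4),(614.7,10,165,-1.595,3)],start=(p,down(0.558)))
E
```

```text
[ 0,0,-0.117,0,0,0,
 0,0,-0.116,0,0,0,
 0,0,-0.117,0,0,0,
 0,0,-0.117,0,0,0,
 -0.039,0.07,0,0,0,0.0264,
 -0.026,0.076,0,0,0,0.0264,
 -0.014,0.079,0,0,0,0.0264,
 0,0.08,0,0,0,0.0263 ]
[ 0.012,0.079,0,0,0,0.0264,
 0.026,0.075,0,0,0,0.0263,
 0.038,0.071,0,0,0,0.0264,
 0.049,0.064,0,0,0,0.0263,
 0.058,0.054,0,0,0,0.0264,
 0.067,0.044,0,0,0,0.0263,
 0.073,0.033,0,0,0,0.0264,
 0.078,0.019,0,0,0,0.0263 ]
[ 0.08,0.007,0,0,0,0.0264,
 0.138,-0.083,0,0,0,0,
 0.138,-0.084,0,0,0,0,
 0.138,-0.083,0,0,0,0,
 0.138,-0.083,0,0,0,0,
 0.039,-0.021,0,0,0,0,
 0.04,-0.02,0,0,0,0,
 0.039,-0.021,0,0,0,0 ]
end [614.7  10.1 165. ] [ 3.142 -0.    -1.595]
```

Emit:
carry_out(commands=[0,0,-0.06,0,0,0,0,0,-0.14,0,0,0,0,0,-0.16,0,0,0,0,0,-0.107,0,0,0,-0.039,0.07,0,0,0,0.0264,-0.026,0.076,0,0,0,0.0264,-0.014,0.079,0,0,0,0.0264,0,0.08,0,0,0,0.0263])

```text
t: 44.65
tool_pos: [510.0, 359.0, 165.3]
orientation: [-3.142, -0.0, -0.11]
force: [-0.3, -0.4, -1.6]
grip_width: 19.3
```

Emit:
carry_out(commands=[0.012,0.079,0,0,0,0.0264,0.026,0.075,0,0,0,0.0263,0.038,0.071,0,0,0,0.0264,0.049,0.064,0,0,0,0.0263,0.058,0.054,0,0,0,0.0264,0.067,0.044,0,0,0,0.0263,0.073,0.033,0,0,0,0.0264,0.078,0.019,0,0,0,0.0263])

```text
t: 45.65
tool_pos: [519.0, 199.2, 165.3]
orientation: [-3.141, 0.0, -1.435]
force: [1.0, -0.9, -1.6]
grip_width: 19.2
```

Emit:
carry_out(commands=[0.08,0.007,0,0,0,0.0264,0.138,-0.083,0,0,0,0,0.138,-0.084,0,0,0,0,0.138,-0.083,0,0,0,0,0.138,-0.083,0,0,0,0,0.039,-0.021,0,0,0,0,0.04,-0.02,0,0,0,0,0.01,-0.01,0,0,0,0])

```text
t: 46.65
tool_pos: [612.2, 17.5, 165.0]
orientation: [-3.142, 0.0, -1.595]
force: [-1.3, 0.3, -1.7]
grip_width: 19.2
```

```bash
python3 - <<'E'
from h import *
p,d=show("wrist","w18",1.3)
show("top","t3");q,_=show("scene","s3",1.3)
s=sense();print(s["tool_pos"],s["orientation"],s["grip_width"])
lm("wrist",["bottle_1_mid"],cap=False);lm("top",["bottle_1_mid"],cap=False);lm("scene",["bottle_1_mid"],cap=False)
E
```

```text
[612.10224585  17.9448138  164.88254764] [ 3.14157904e+00  8.03522938e-05 -1.59427469e+00] 19.493732442764877
wrist bottle_1_mid []
top bottle_1_mid [([613.6, -273.2, 89.2], 0.74), ([613.4, -339.6, 63.9], 0.43)]
scene bottle_1_mid [([612.9, -273.4, 94.6], 0.77)]
```

View pics/w18.png

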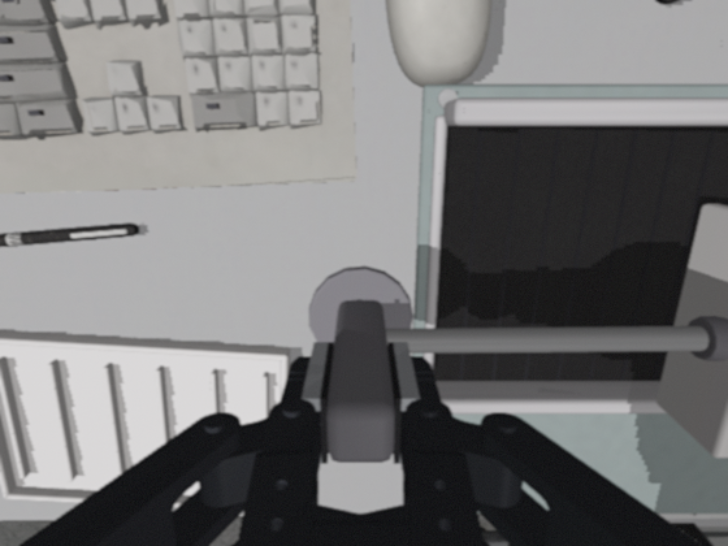

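View pics/s3.png

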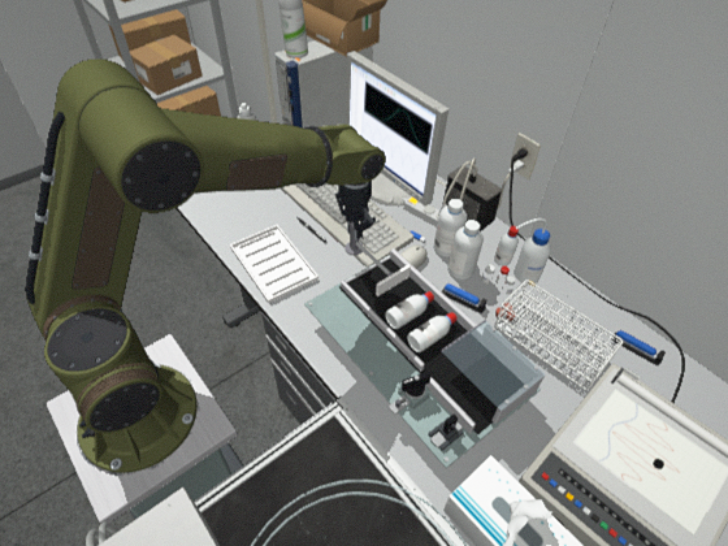

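Emit:
carry_out(commands=[0,-0.006,0.03,0,0,0,0,-0.006,0.04,0,0,0,0,0,0.04,0,0,0,0,0,0.035,0,0,0,0,0,0.02,0,0,0,0,0,0.01,0,0,0,0,0,0,0,0,0,0,0,0,0,0,0])

```text
t: 47.95
tool_pos: [615.4, 17.3, 121.4]
orientation: [-3.141, 0.0, -1.595]
force: [0.8, 0.5, -0.7]
grip_width: 19.6
```

```bash
python3 - <<'E'
from h import *
s=sense();print(s["tool_pos"],s["orientation"],s["grip_width"],s["force"])
q,_=capture("scene");cv2.imwrite("pics/s4.png",cv2.resize(q[150:370,220:440],None,fx=2.7,fy=2.7,interpolation=cv2.INTER_CUBIC))
E
```

```text
[615.37691485  17.28682453 121.3511582 ] [-3.14105414e+00  6.36112225e-06 -1.59488801e+00] 19.623576534223975 [ 0.81000372  0.51512876 -0.65879929]
```

View pics/s4.png

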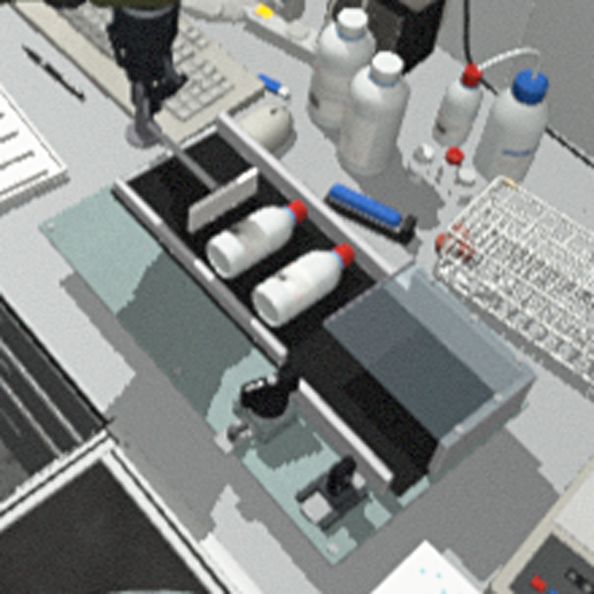

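Emit:
carry_out(commands=[0.03,0,0,0,0,0,0.03,0,0,0,0,0,0.03,0,0,0,0,0,0.03,0,0,0,0,0,0.03,0,0,0,0,0,0.03,0,0,0,0,0,0.03,0,0,0,0,0,0.03,0,0,0,0,0], newtons=80)

```text
t: 49.0
tool_pos: [613.8, -43.2, 121.0]
orientation: [3.142, -0.0, -1.595]
force: [0.5, 0.8, -2.1]
grip_width: 19.3
```

```bash
python3 - <<'E'
from h import *
s=sense();print(s["tool_pos"],s["grip_width"],s["force"])
q,_=capture("scene");cv2.imwrite("pics/s5.png",cv2.resize(q[150:370,220:440],None,fx=2.7,fy=2.7,interpolation=cv2.INTER_CUBIC))
E
```

```text
[613.78696634 -43.18118356 121.02771954] 19.254207456950315 [ 0.54228682  0.77402347 -2.06333927]
```

View pics/s5.png

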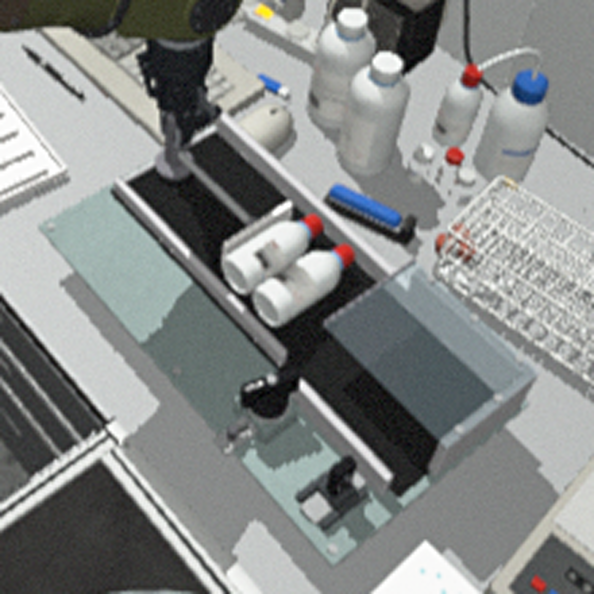

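Emit:
carry_out(commands=[0.028,0,0,0,0,0,0.028,0,0,0,0,0,0.028,0,0,0,0,0,0.028,0,0,0,0,0,0.028,0,0,0,0,0,0.028,0,0,0,0,0,0.028,0,0,0,0,0,0.028,0,0,0,0,0])

```text
t: 50.05
tool_pos: [612.4, -99.1, 121.0]
orientation: [-3.142, -0.0, -1.595]
force: [-0.2, -0.3, -0.7]
grip_width: 19.2
```

```bash
python3 - <<'E'
from h import *
s=sense();print(s["tool_pos"],s["grip_width"],s["force"])
q,_=capture("scene");cv2.imwrite("pics/s6.png",cv2.resize(q[150:370,220:440],None,fx=2.7,fy=2.7,interpolation=cv2.INTER_CUBIC))
E
```

```text
[612.42343178 -99.14874098 121.04589372] 19.205672561891536 [-0.19392277 -0.313336   -0.68243652]
```

View pics/s6.png

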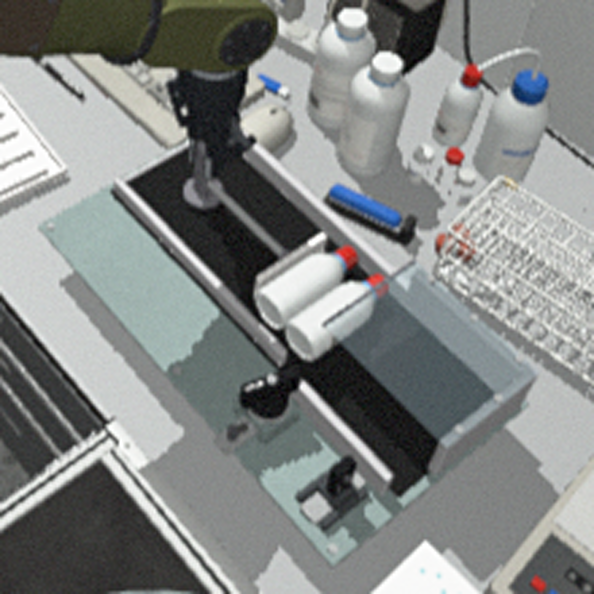

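Emit:
carry_out(commands=[0.028,0,0,0,0,0,0.028,0,0,0,0,0,0.028,0,0,0,0,0,0.028,0,0,0,0,0,0.028,0,0,0,0,0,0.028,0,0,0,0,0,0.028,0,0,0,0,0,0.028,0,0,0,0,0])

```text
t: 51.1
tool_pos: [611.1, -155.1, 121.0]
orientation: [-3.142, -0.0, -1.595]
force: [0.1, 0.1, -0.9]
grip_width: 19.4
```

```bash
python3 - <<'E'
from h import *
s=sense();print(s["tool_pos"],s["grip_width"],s["force"])
q,_=capture("scene");cv2.imwrite("pics/s7.png",cv2.resize(q[150:370,220:440],None,fx=2.7,fy=2.7,interpolation=cv2.INTER_CUBIC))
E
```

```text
[ 611.08277377 -155.12961771  121.04401263] 19.38678043086393 [ 0.13046463  0.06895209 -0.92084198]
```

View pics/s7.png

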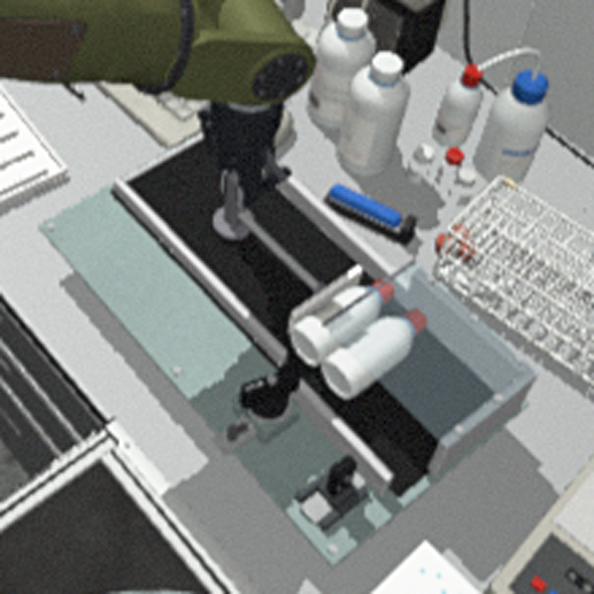

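Emit:
carry_out(commands=[0.025,0,0,0,0,0,0.025,0,0,0,0,0,0.025,0,0,0,0,0,0.025,0,0,0,0,0,0.025,0,0,0,0,0,0.025,0,0,0,0,0,0.025,0,0,0,0,0,0.025,0,0,0,0,0])

```text
t: 52.15
tool_pos: [609.9, -205.1, 121.0]
orientation: [3.142, -0.0, -1.595]
force: [0.2, 0.1, -1.4]
grip_width: 19.2
```

Emit:
carry_out(commands=[0.02,0,0,0,0,0,0.02,0,0,0,0,0,0.02,0,0,0,0,0,0.016,0,0,0,0,0,0.016,0,0,0,0,0,0.016,0,0,0,0,0,0.012,0,0,0,0,0,0.012,0,0,0,0,0])

```text
t: 53.15
tool_pos: [609.1, -237.8, 121.0]
orientation: [3.142, 0.0, -1.595]
force: [0.2, 0.4, -0.9]
grip_width: 19.2
```

```bash
python3 - <<'E'
from h import *
s=sense();print(s["tool_pos"],s["grip_width"],s["force"])
q,_=capture("scene");cv2.imwrite("pics/s8.png",cv2.resize(q[150:370,220:440],None,fx=2.7,fy=2.7,interpolation=cv2.INTER_CUBIC))
E
```

```text
[ 609.08851629 -237.82494743  121.02430141] 19.158926938831325 [ 0.22637295  0.35823125 -0.86299377]
```

View pics/s8.png

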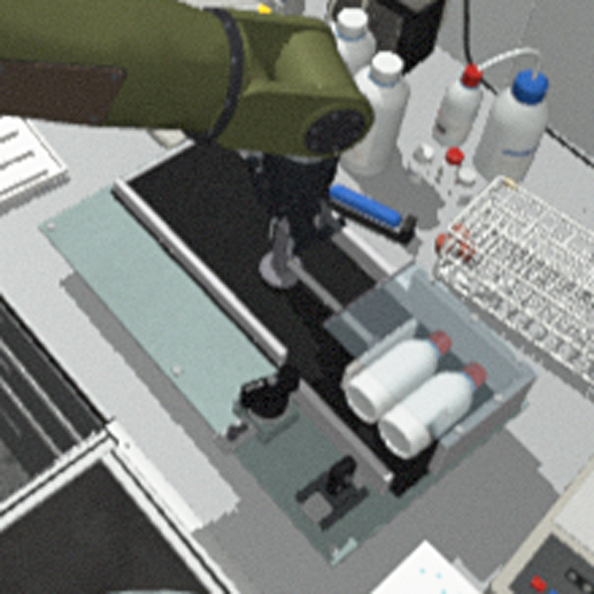

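Emit:
carry_out(commands=[0.006,0,0,0,0,0,0.006,0,0,0,0,0,0.006,0,0,0,0,0,0.004,0,0,0,0,0,0.004,0,0,0,0,0,0.003,0,0,0,0,0,0.003,0,0,0,0,0,0,0,0,0,0,0])

```text
t: 54.2
tool_pos: [608.9, -245.7, 121.0]
orientation: [-3.142, -0.0, -1.595]
force: [-0.5, 0.0, -1.3]
grip_width: 18.8
```

Emit:
carry_out(commands=[0.003,0,0,0,0,0,0.003,0,0,0,0,0,0.003,0,0,0,0,0,0.002,0,0,0,0,0,0.002,0,0,0,0,0,0,0,0,0,0,0,0,0,0,0,0,0,0,0,0,0,0,0])

```text
t: 55.2
tool_pos: [608.8, -248.9, 121.0]
orientation: [3.142, 0.0, -1.595]
force: [1.2, -0.3, -1.8]
grip_width: 19.0
```

```bash
python3 - <<'E'
from h import *
s=sense();print(s["tool_pos"],s["grip_width"],s["force"])
q,_=capture("scene");cv2.imwrite("pics/s9.png",cv2.resize(q[220:350,320:440],None,fx=5,fy=4.6,interpolation=cv2.INTER_CUBIC))
q,_=capture("top");cv2.imwrite("pics/t9.png",cv2.resize(q[160:270,270:440],None,fx=4.6,fy=4.6,interpolation=cv2.INTER_CUBIC))
lm("scene",["bottle_1_mid","bottle_1"],cap=False);lm("top",["bottle_1_mid","bottle_1"],cap=False)
E
```

```text
[ 608.80799606 -248.87970898  121.01428851] 19.03405489544301 [ 1.18035381 -0.2521318  -1.8070844 ]
scene bottle_1_mid [([610.1, -478.0, 93.2], 0.56)]
scene bottle_1 [([554.2, -429.5, 91.5], 0.79), ([546.1, -476.3, 90.6], 0.55), ([610.4, -268.0, 1.8], 0.35)]
top bottle_1_mid [([609.1, -471.9, 90.5], 0.43)]
top bottle_1 [([549.2, -472.8, 94.6], 0.49), ([550.2, -430.6, 92.3], 0.49)]
```

View pics/s9.png

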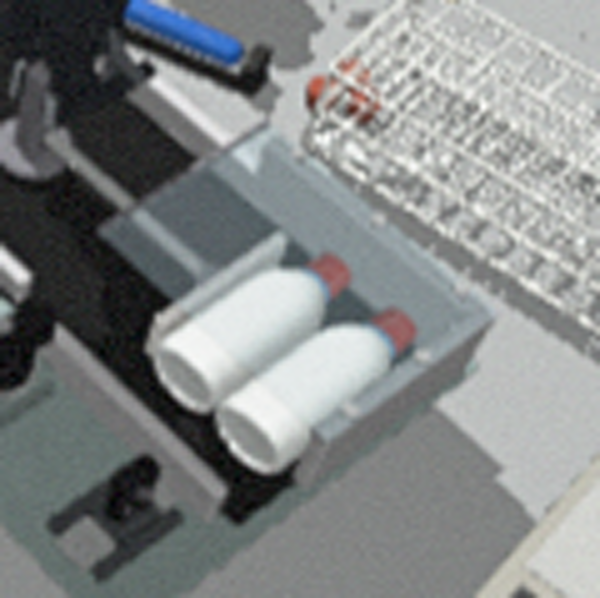

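View pics/t9.png

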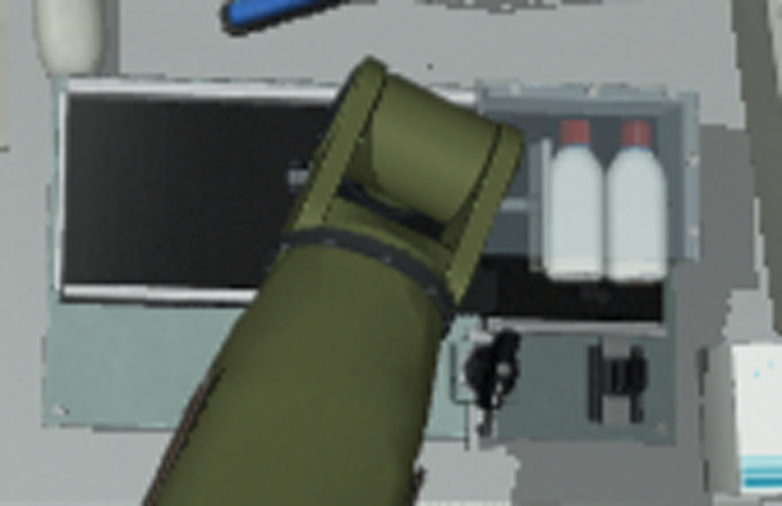

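Emit:
carry_out(commands=[0.003,0,0,0,0,0,0.003,0,0,0,0,0,0.002,0,0,0,0,0,0,0,0,0,0,0,0,0,0,0,0,0,0,0,0,0,0,0,0,0,0,0,0,0,0,0,0,0,0,0])

```text
t: 56.5
tool_pos: [609.1, -249.6, 121.2]
orientation: [-3.142, 0.002, -1.594]
force: [0.5, 9.3, 1.9]
grip_width: 19.2
```

```bash
python3 - <<'E'
from h import *
s=sense();print(s["tool_pos"],s["grip_width"],s["force"],s["ft_torque"])
q,_=capture("scene");cv2.imwrite("pics/s10.png",cv2.resize(q[220:350,320:440],None,fx=5,fy=4.6,interpolation=cv2.INTER_CUBIC))
lm("scene",["bottle_1_mid","bottle_1"],cap=False)
E
```

```text
[ 609.05442734 -249.61019838  121.21883827] 19.24166008661622 [0.52492496 9.32374168 1.9345613 ] [ 1.50444478  0.00306832 -0.13433404]
scene bottle_1_mid [([613.4, -478.8, 92.2], 0.7)]
scene bottle_1 [([553.5, -428.1, 89.6], 0.58)]
```

View pics/s10.png

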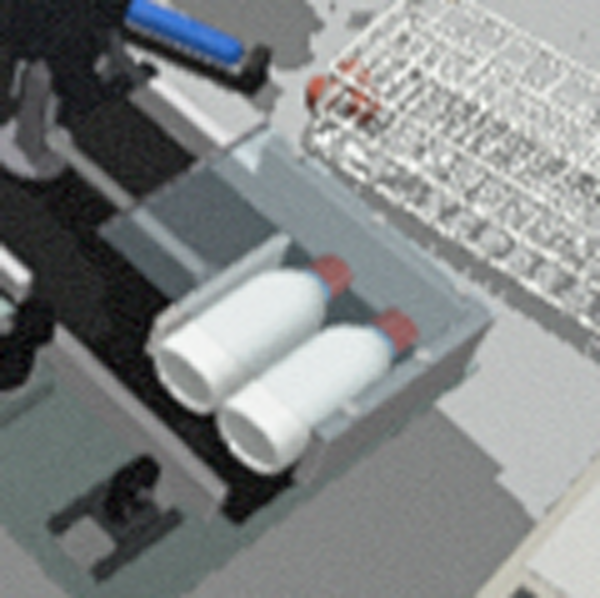

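About 9 N at the predicted position, so the bottles are against the stop. Backing off slowly.

Emit:
carry_out(commands=[-0.002,0,0,0,0,0,-0.003,0,0,0,0,0,-0.004,0,0,0,0,0,-0.006,0,0,0,0,0,-0.01,0,0,0,0,0,-0.02,0,0,0,0,0,-0.04,0,0,0,0,0,-0.06,0,0,0,0,0])

```text
t: 57.65
tool_pos: [609.6, -213.8, 121.0]
orientation: [3.142, 0.0, -1.595]
force: [-0.4, 0.2, -2.2]
grip_width: 19.3
```

```bash
python3 - <<'E'
from h import *
s=sense();print(s["tool_pos"],s["grip_width"],s["force"])
q,_=capture("scene");cv2.imwrite("pics/s11.png",cv2.resize(q[220:350,320:440],None,fx=5,fy=4.6,interpolation=cv2.INTER_CUBIC))
lm("scene",["bottle_1_mid","bottle_1"],cap=False)
E
```

```text
[ 609.62305107 -213.78917611  121.01196717] 19.263380335206683 [-0.35143519  0.24954805 -2.15738732]
scene bottle_1_mid [([609.8, -476.4, 92.8], 0.53)]
scene bottle_1 [([548.3, -476.9, 88.5], 0.76), ([551.3, -431.0, 90.5], 0.6)]
```

View pics/s11.png

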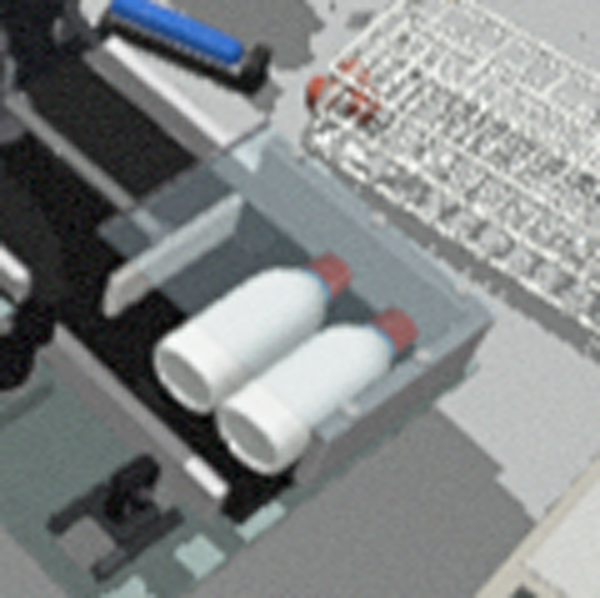

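Emit:
carry_out(commands=[-0.1,0,0,0,0,0,-0.15,0,0,0,0,0,-0.18,0,0,0,0,0,-0.18,0,0,0,0,0,-0.15,0,0,0,0,0,-0.1,0,0,0,0,0,-0.04,0,-0.05,0,0,0,0,0,-0.1,0,0,0])

```text
t: 58.8
tool_pos: [614.7, 10.9, 159.0]
orientation: [3.14, -0.0, -1.594]
force: [0.8, -0.8, -1.1]
grip_width: 19.3
```

```bash
python3 - <<'E'
from h import *
s=sense();print(s["tool_pos"],s["grip_width"],s["force"])
show("wrist","w20")
plan([(560,130,175,-1.5,3),(500,380,170,-1.42,5),(480,500,160,-1.4,4),(480,500,100,-1.4,4)])
E
```

```text
[614.68285961  10.94546095 158.97848525] 19.34614949156939 [ 0.76002015 -0.79339037 -1.11945552]
[ -0.158,0.079,-0.016,-0.0003,0,-0.005,
 -0.16,0.073,-0.016,-0.0002,0,-0.005,
 -0.162,0.069,-0.015,-0.0003,-0.0001,-0.0051,
 -0.203,0.034,0.004,0,0,-0.0025,
 -0.203,0.03,0.004,0,0,-0.0025,
 -0.204,0.027,0.004,0,0,-0.0026,
 -0.204,0.024,0.004,0,0,-0.0025,
 -0.205,0.021,0.004,0,0,-0.0026 ]
[ -0.122,0.002,0.01,0,0,-0.0008,
 -0.121,0.001,0.01,0,0,-0.0008,
 -0.122,0,0.01,0,0,-0.0008,
 -0.122,0,0.01,0,0,-0.0008,
 0,0,0.06,0,0,0,
 0,0,0.06,0,0,0,
 0,0,0.06,0,0,0,
 0,0,0.06,0,0,0 ]
end [480.  500.1 100. ] [ 3.141  0.    -1.4  ]
```

View pics/w20.png

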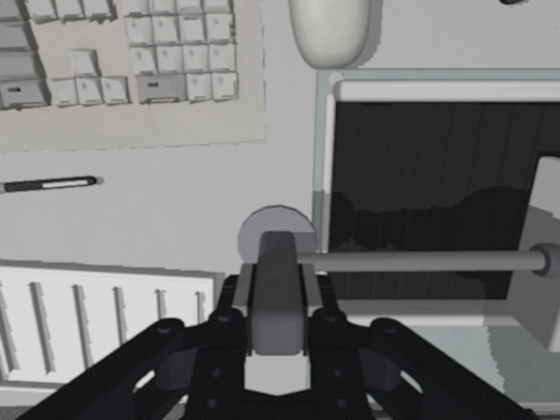

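Emit:
carry_out(commands=[-0.158,0.079,-0.016,0,0,-0.005,-0.16,0.073,-0.016,0,0,-0.005,-0.162,0.069,-0.015,0,0,-0.0051,-0.203,0.034,0.004,0,0,-0.0025,-0.203,0.03,0.004,0,0,-0.0025,-0.204,0.027,0.004,0,0,-0.0026,-0.204,0.024,0.004,0,0,-0.0025,-0.205,0.021,0.004,0,0,-0.0026])

```text
t: 59.85
tool_pos: [498.9, 381.1, 165.8]
orientation: [-3.141, 0.0, -1.42]
force: [1.4, 0.4, -1.2]
grip_width: 19.3
```

Emit:
carry_out(commands=[-0.122,0.002,0.01,0,0,-0.0008,-0.121,0.001,0.01,0,0,-0.0008,-0.122,0,0.01,0,0,-0.0008,-0.1,0,0.01,0,0,-0.0008,0,0,0.06,0,0,0,0,0,0.06,0,0,0,0,0,0.06,0,0,0,0,0,0.04,0,0,0])

```text
t: 60.85
tool_pos: [480.1, 493.9, 99.0]
orientation: [3.141, -0.001, -1.401]
force: [-0.5, -0.2, -1.7]
grip_width: 18.9
```

```bash
python3 - <<'E'
from h import *
show("wrist","w21")
s=sense();print(s["tool_pos"],s["orientation"],s["grip_width"],s["force"])
E
```

```text
[479.80649689 493.72037338  97.87419225] [ 3.13954585e+00 -1.35944967e-03 -1.40070865e+00] 19.198686439947256 [-0.55364335 -1.13018974 -2.9170414 ]
```

View pics/w21.png

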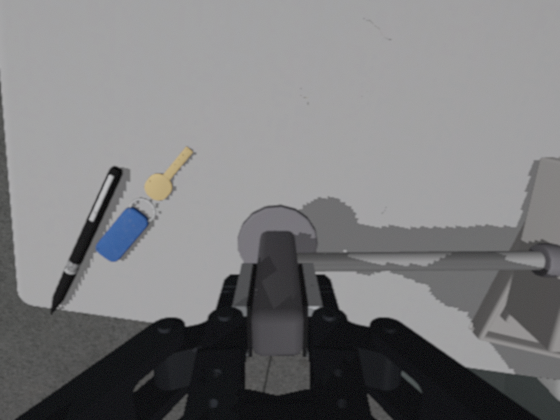

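Emit:
carry_out(commands=[-0.03,0,0,0,0,0,-0.03,0,0.03,0,0,0,0,0,0.05,0,0,0,0,0,0.05,0,0,0,0,0,0.03,0,0,0,0,0,0.015,0,0,0,0,0,0.008,0,0,0,0,0,0,0,0,0])

```text
t: 61.9
tool_pos: [477.6, 509.4, 54.8]
orientation: [-3.141, 0.0, -1.4]
force: [0.1, 1.0, -1.1]
grip_width: 19.2
```

Emit:
carry_out(commands=[0,0,0.006,0,0,0,0,0,0.006,0,0,0,0,0,0.006,0,0,0,0,0,0.004,0,0,0,0,0,0.003,0,0,0,0,0,0,0,0,0,0,0,0,0,0,0,0,0,0,0,0,0])

```text
t: 62.9
tool_pos: [477.5, 509.4, 48.4]
orientation: [-3.142, 0.0, -1.4]
force: [-0.5, -0.8, 0.2]
grip_width: 19.1
```

Emit:
carry_out(commands=[0,0,0,0,0,0,0,0,0,0,0,0,0,0,0,0,0,0,0,0,0,0,0,0,0,0,-0.03,0,0,0,0,0,-0.08,0,0,0,0,0,-0.16,0,0,0,0,0,-0.2,0,0,0], gripper=0.35)

```text
t: 63.9
tool_pos: [477.3, 509.2, 168.0]
orientation: [3.141, -0.0, -1.4]
force: [0.4, 0.4, 0.7]
grip_width: 55.5
```

```bash
python3 - <<'E'
from h import *
show("wrist","w22")
s=sense();print(s["tool_pos"],s["orientation"],s["grip_width"],s["force"])
plan([(472,505,250,-1.4,2),(470,250,260,-1.5,5),(465,-100,270,-1.594,7),(460,-420,260,-1.594,7),(473.5,-461.5,200,-1.594,3)])
E
```

```text
[478.88220247 510.77841644 176.8779411 ] [-3.13266132  0.00605333 -1.40008946] 55.69815185811223 [0.69900585 1.06149953 6.80576795]
[ 0.008,0.014,-0.146,-0.0007,0.0005,0,
 0.009,0.015,-0.147,-0.0007,0.0005,0,
 0.201,0.036,-0.008,0,0,0.0032,
 0.201,0.032,-0.008,0,0,0.0032,
 0.202,0.029,-0.008,0,0,0.0032,
 0.203,0.024,-0.008,0,0,0.0031,
 0.203,0.02,-0.008,0,0,0.0032,
 0.199,0.017,-0.006,0,0,0.0021 ]
[ 0.2,0.014,-0.005,0,0,0.0021,
 0.199,0.012,-0.006,0,0,0.0022,
 0.2,0.009,-0.005,0,0,0.0021,
 0.2,0.006,-0.006,0,0,0.0022,
 0.2,0.004,-0.006,0,0,0.0021,
 0.2,0.001,-0.005,0,0,0.0022,
 0.183,-0.001,0.006,0,0,0,
 0.183,-0.002,0.005,0,0,0 ]
[ 0.183,-0.001,0.006,0,0,0,
 0.182,-0.002,0.006,0,0,0,
 0.183,-0.001,0.006,0,0,0,
 0.183,-0.002,0.005,0,0,0,
 0.183,-0.001,0.006,0,0,0,
 0.055,-0.019,0.08,0,0,0,
 0.055,-0.02,0.08,0,0,0,
 0.055,-0.019,0.08,0,0,0 ]
end [ 473.4 -461.6  200. ] [-3.141 -0.    -1.594]
```

View pics/w22.png

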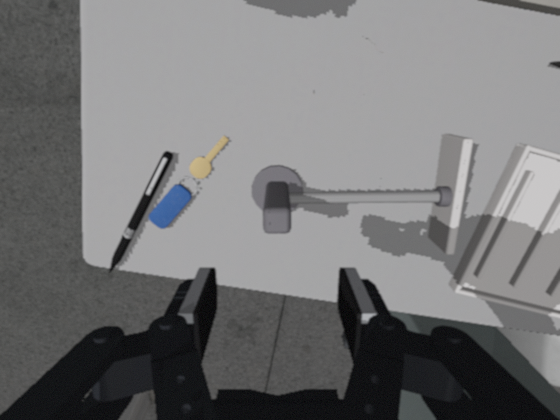

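The pusher stands upright on the desk, foot at (275, 190), clear of the cradle. Back to the clamp.

Emit:
carry_out(commands=[0.008,0.014,-0.146,0,0,0,0.009,0.015,-0.147,0,0,0,0.201,0.036,-0.008,0,0,0.0032,0.201,0.032,-0.008,0,0,0.0032,0.202,0.029,-0.008,0,0,0.0032,0.203,0.024,-0.008,0,0,0.0031,0.203,0.02,-0.008,0,0,0.0032,0.199,0.017,-0.006,0,0,0.0021])

```text
t: 64.95
tool_pos: [468.1, 197.4, 252.1]
orientation: [-3.139, 0.001, -1.514]
force: [1.0, -0.1, 0.0]
grip_width: 55.4
```

Emit:
carry_out(commands=[0.2,0.014,-0.005,0,0,0.0021,0.199,0.012,-0.006,0,0,0.0022,0.2,0.009,-0.005,0,0,0.0021,0.2,0.006,-0.006,0,0,0.0022,0.2,0.004,-0.006,0,0,0.0021,0.2,0.001,-0.005,0,0,0.0022,0.183,-0.001,0.006,0,0,0,0.183,-0.002,0.005,0,0,0])

```text
t: 65.95
tool_pos: [462.3, -194.1, 257.5]
orientation: [-3.14, -0.001, -1.594]
force: [1.0, 0.6, -0.3]
grip_width: 55.3
```

Emit:
carry_out(commands=[0.183,-0.001,0.006,0,0,0,0.182,-0.002,0.006,0,0,0,0.183,-0.001,0.006,0,0,0,0.183,-0.002,0.005,0,0,0,0.15,-0.001,0.006,0,0,0,0.05,-0.019,0.08,0,0,0,0.03,-0.02,0.05,0,0,0,0,-0.01,0.02,0,0,0])

```text
t: 66.95
tool_pos: [471.1, -432.8, 211.1]
orientation: [3.141, 0.0, -1.594]
force: [0.4, -0.0, 0.1]
grip_width: 55.4
```

```bash
python3 - <<'E'
from h import *
p,d=show("wrist","w23",1.3)
s=sense();print(s["tool_pos"],s["orientation"],s["grip_width"],s["force"])
X=cloud("wrist",d);x,y,z=X[...,0],X[...,1],X[...,2]; ok=d>0
k=ok&(z>124)&(z<135)&(abs(x-475)<22)&(abs(y+462)<20)
P=X[k]; print("clampgrip",k.sum(),P.mean(0),np.percentile(P,[1,99],axis=0))
plan([(473.5,-461.8,150,-1.594,4),(473.5,-461.8,97,-1.594,4)])
E
```

```text
[ 471.3368478  -432.46417417  210.84432083] [ 3.14125373e+00  4.49685080e-04 -1.59375852e+00] 55.569570228779 [ 0.36725685 -0.16943126 -0.77312333]
clampgrip 656 [ 475.5721322  -460.26544256  127.56326358] [[ 461.98292598 -467.40482546  124.23203389]
 [ 487.1351732  -453.5720269   129.64769833]]
[ 0.029,-0.003,0.061,0,0,0,
 0.03,-0.003,0.061,0,0,0,
 0.029,-0.003,0.06,0,0,0,
 0.029,-0.002,0.061,0.0001,0.0001,0,
 0,0,0.053,0,0,0,
 0,0,0.053,0,0,0,
 0,0,0.053,0,0,0,
 0,0,0.053,0,0,0 ]
end [ 473.4 -461.8   97.1] [-3.141 -0.    -1.594]
```

View pics/w23.png

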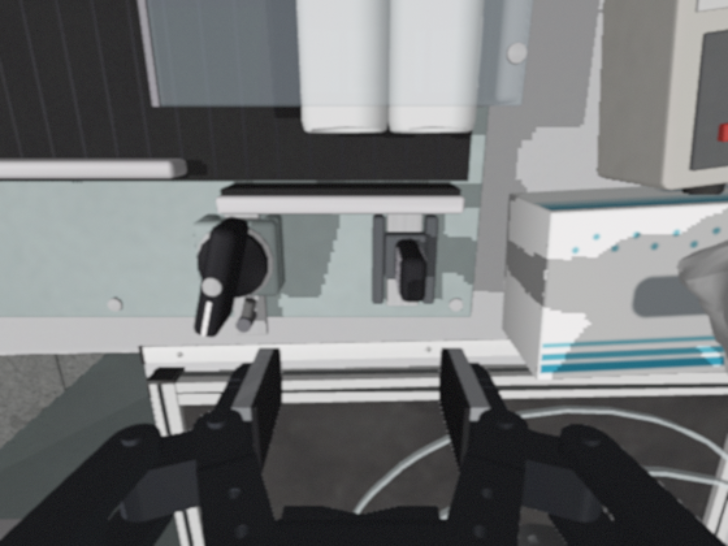

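The two bottles are together at (343, 60) and (433, 60), square to the track. The clamp grip is at (410, 265).

Emit:
carry_out(commands=[0.029,-0.004,0.061,0,0,0,0.03,-0.004,0.061,0,0,0,0.029,-0.003,0.06,0,0,0,0.026,-0.002,0.061,0,0,0,0,0,0.06,0,0,0,0,0,0.06,0,0,0,0,0,0.05,0,0,0,0,0,0.03,0,0,0])

```text
t: 68.0
tool_pos: [473.5, -461.4, 99.7]
orientation: [3.141, 0.0, -1.594]
force: [-0.5, -0.3, 0.6]
grip_width: 55.4
```

Emit:
carry_out(commands=[0,0,0,0,0,0,0,0,0,0,0,0,0,0,0,0,0,0,0,0,0,0,0,0,0,0,0,0,0,0,0,0,0,0,0,0,0,0,0,0,0,0,0,0,0,0,0,0], gripper=1, newtons=50)

```text
t: 69.0
tool_pos: [473.7, -461.6, 101.3]
orientation: [-3.141, -0.0, -1.594]
force: [-0.4, 4.2, 4.9]
grip_width: 13.3
```

Emit:
carry_out(commands=[0,-0.02,0,0,0,0,0,-0.02,0,0,0,0,0,-0.02,0,0,0,0,0,-0.02,0,0,0,0,0,-0.016,0,0,0,0,0,-0.012,0,0,0,0,0,-0.012,0,0,0,0,0,-0.01,0,0,0,0])

```text
t: 70.0
tool_pos: [506.0, -462.3, 101.3]
orientation: [3.141, -0.0, -1.594]
force: [-4.3, 4.9, 7.4]
grip_width: 13.1
```

Emit:
carry_out(commands=[0,-0.008,0,0,0,0,0,-0.008,0,0,0,0,0,-0.004,0,0,0,0,0,0,0,0,0,0,0,0,0,0,0,0,0,0,0,0,0,0,0,0,0,0,0,0,0,0,0,0,0,0])

```text
t: 71.0
tool_pos: [511.0, -462.4, 101.3]
orientation: [-3.141, -0.0, -1.594]
force: [-3.3, 4.5, 6.4]
grip_width: 13.4
```

Emit:
carry_out(commands=[0,-0.004,0,0,0,0,0,-0.004,0,0,0,0,0,-0.003,0,0,0,0,0,0,0,0,0,0,0,0,0,0,0,0,0,0,0,0,0,0,0,0,0,0,0,0,0,0,0,0,0,0])

```text
t: 72.0
tool_pos: [513.7, -462.5, 101.3]
orientation: [-3.142, -0.0, -1.594]
force: [-3.1, 4.1, 7.4]
grip_width: 13.5
```

Emit:
carry_out(commands=[0,-0.004,0,0,0,0,0,-0.004,0,0,0,0,0,0,0,0,0,0,0,0,0,0,0,0,0,0,0,0,0,0,0,0,0,0,0,0,0,0,0,0,0,0,0,0,0,0,0,0])

```text
t: 73.0
tool_pos: [513.7, -462.5, 101.3]
orientation: [3.137, 0.002, -1.595]
force: [-22.6, 11.1, 13.4]
grip_width: 13.2
```

```bash
python3 - <<'E'
from h import *
show("wrist","w24",1.3);
q,_=capture("scene");cv2.imwrite("pics/s24.png",cv2.resize(q[220:350,320:440],None,fx=5,fy=4.6,interpolation=cv2.INTER_CUBIC))
E
```

```text
(no output)
```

View pics/w24.png

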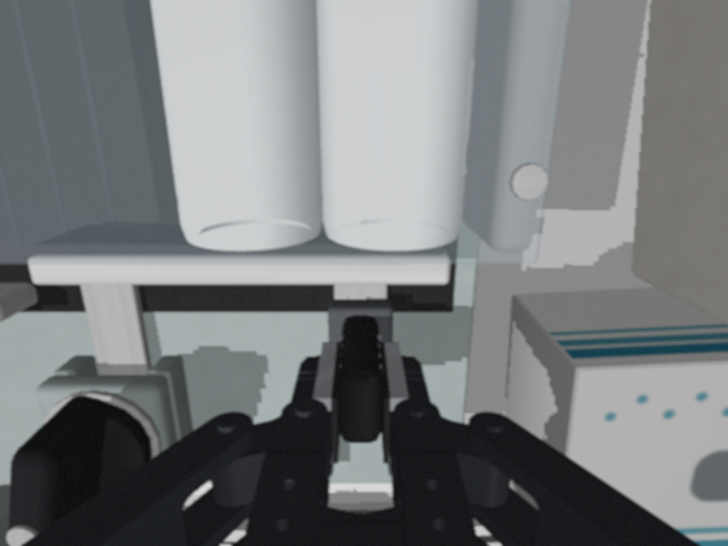

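View pics/s24.png

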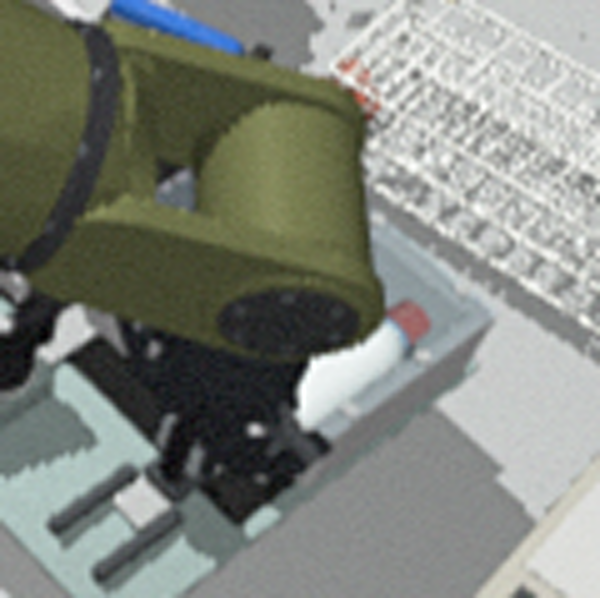

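Emit:
carry_out(commands=[0,0.006,0,0,0,0,0,0,0,0,0,0,0,0,0,0,0,0,0,0,0,0,0,0,0,0,-0.03,0,0,0,0,0,-0.09,0,0,0,0,0,-0.15,0,0,0,0,0,-0.12,0,0,0], gripper=0.35)

```text
t: 74.1
tool_pos: [514.4, -462.6, 200.3]
orientation: [-3.141, -0.001, -1.594]
force: [-0.2, 0.0, -0.1]
grip_width: 55.2
```

```bash
python3 - <<'E'
from h import *
show("wrist","w25",1.3)
s=sense();print(s["tool_pos"],s["orientation"],s["grip_width"],s["force"])
plan([(495,-410,200,-0.15,8),(477.2,-356,195,1.276,8)])
E
```

```text
[ 515.12990755 -463.3644178   204.82056753] [-3.13649258 -0.00483168 -1.5942091 ] 55.20848625376996 [ 0.11830352 -0.63161403  4.0236496 ]
[ -0.026,0.011,0.002,0,-0.0002,-0.0287,
 -0.028,0.005,0.002,0,-0.0001,-0.0287,
 -0.029,0.001,0.003,0,-0.0002,-0.0287,
 -0.028,-0.004,0.002,0,-0.0002,-0.0287,
 -0.027,-0.01,0.002,0,-0.0001,-0.0288,
 -0.025,-0.014,0.003,0,-0.0002,-0.0287,
 -0.022,-0.018,0.002,-0.0001,-0.0001,-0.0288,
 -0.018,-0.022,0.003,0,-0.0002,-0.0287 ]
[ -0.013,-0.025,0.002,0,0,-0.0284,
 -0.008,-0.028,0.003,0,0,-0.0284,
 -0.003,-0.028,0.002,0,0,-0.0284,
 0.002,-0.028,0.003,0,0,-0.0284,
 0.007,-0.028,0.002,0,0,-0.0284,
 0.011,-0.026,0.003,0,0,-0.0283,
 0.017,-0.023,0.002,0,0,-0.0284,
 0.02,-0.02,0.003,0,0,-0.0283 ]
end [ 477.3 -355.9  194.9] [-3.142 -0.     1.276]
```

View pics/w25.png

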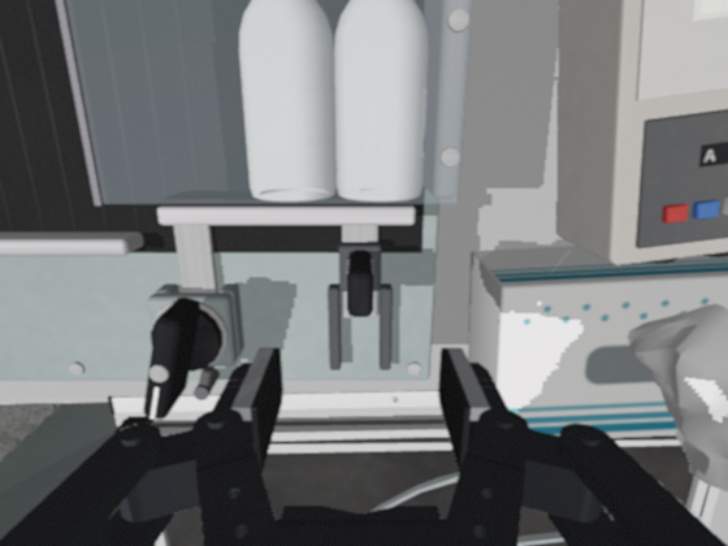

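The bar stays snug against the bottle bottoms (row about 200). Now to the knob.

Emit:
carry_out(commands=[-0.026,0.011,0.001,0,0,-0.0287,-0.028,0.005,0.001,0,0,-0.0287,-0.029,0.001,0,0,0,-0.0287,-0.028,-0.004,0,0,0,-0.0287,-0.027,-0.01,0,0,0,-0.0288,-0.025,-0.014,0,0,0,-0.0287,-0.022,-0.018,0,0,0,-0.0288,-0.018,-0.022,0,0,0,-0.0287])

```text
t: 75.15
tool_pos: [494.0, -409.0, 198.0]
orientation: [3.141, -0.0, -0.144]
force: [-0.9, -0.2, 1.1]
grip_width: 55.6
```

Emit:
carry_out(commands=[-0.013,-0.025,0,0,0,-0.0284,-0.008,-0.028,0,0,0,-0.0284,-0.003,-0.028,0,0,0,-0.0284,0.002,-0.028,0,0,0,-0.0284,0.007,-0.028,0,0,0,-0.0284,0.011,-0.026,0,0,0,-0.0283,0.017,-0.023,0,0,0,-0.0284,0.02,-0.02,0,0,0,-0.0283])

```text
t: 76.15
tool_pos: [476.4, -354.9, 198.0]
orientation: [3.141, 0.0, 1.282]
force: [-0.4, -0.4, -0.1]
grip_width: 55.6
```

```bash
python3 - <<'E'
from h import *
p,d=show("wrist","w26",1.3)
s=sense();print(s["tool_pos"],s["orientation"],s["grip_width"],s["force"])
X=cloud("wrist",d);x,y,z=X[...,0],X[...,1],X[...,2]; ok=d>0
k=ok&(z>134)&(z<144)&(abs(x-477)<40)&(abs(y+356)<35); P=X[k]; print(k.sum(),cv2.minAreaRect(P[:,:2].astype(np.float32)),P.mean(0))
plan([(477.2,-356,150,1.276,4),(477.2,-356,108,1.276,4)])
E
```

```text
[ 476.3325984  -354.32456493  198.04260643] [3.14115994e+00 9.72494353e-05 1.29099075e+00] 55.43108017978005 [-0.41831328  1.55006534  0.47192591]
1845 ((476.6436462402344, -355.7998352050781), (13.51367473602295, 61.30925750732422), 73.23615264892578) [ 475.12115625 -355.5303108   137.34374213]
[ -0.001,0.001,0.048,0,0,0.0006,
 -0.002,0.002,0.048,0,0,0.0006,
 -0.001,0.001,0.048,0,0,0.0006,
 -0.001,0.001,0.048,0.0001,0,0.0006,
 0,0,0.042,0,0,0,
 0,0,0.042,0,0,0,
 0,0,0.042,0,0,0,
 0,0,0.042,0,0,0 ]
end [ 477.2 -355.9  108. ] [-3.141  0.     1.276]
```

View pics/w26.png

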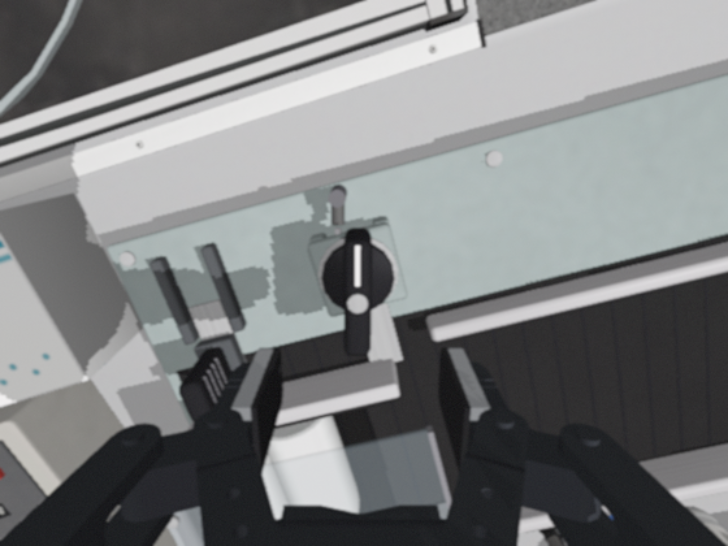

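Emit:
carry_out(commands=[-0.001,0.001,0.048,0,0,0.0006,-0.002,0.002,0.048,0,0,0.0006,-0.001,0.001,0.048,0,0,0.0006,-0.001,0.001,0.048,0,0,0.0004,0,0,0.045,0,0,0,0,0,0.045,0,0,0,0,0,0.045,0,0,0,0,0,0.03,0,0,0])

```text
t: 77.2
tool_pos: [477.1, -356.6, 107.5]
orientation: [-3.141, -0.0, 1.262]
force: [-0.6, -0.0, 0.3]
grip_width: 55.5
```

Emit:
carry_out(commands=[0,0,0,0,0,0,0,0,0,0,0,0,0,0,0,0,0,0,0,0,0,0,0,0,0,0,0,0,0,0,0,0,0,0,0,0,0,0,0,0,0,0,0,0,0,0,0,0], gripper=1, newtons=50)

```text
t: 78.2
tool_pos: [477.4, -356.8, 108.8]
orientation: [3.141, 0.0, 1.262]
force: [-0.8, 0.8, 5.0]
grip_width: 13.2
```

Emit:
carry_out(commands=[0,0,0,0,0,0.0255,0,0,0,0,0,0.0255,0,0,0,0,0,0.0255,0,0,0,0,0,0.0255,0,0,0,0,0,0.0255,0,0,0,0,0,0.0255,0,0,0,0,0,0.0255,0,0,0,0,0,0.0255])

```text
t: 79.2
tool_pos: [476.6, -357.4, 108.8]
orientation: [3.141, 0.001, -0.026]
force: [-8.4, -3.4, 7.5]
grip_width: 12.9
```

Emit:
carry_out(commands=[0,0,0,0,0,0.003,0,0,0,0,0,0,0,0,0,0,0,0,0,0,0,0,0,0,0,0,0,0,0,0,0,0,0,0,0,0,0,0,0,0,0,0,0,0,0,0,0,0])

```text
t: 80.2
tool_pos: [476.6, -357.4, 108.8]
orientation: [3.14, 0.001, -0.039]
force: [-7.6, -3.3, 8.2]
grip_width: 13.1
```

```bash
python3 - <<'E'
from h import *
p,d=show("wrist","w27")
s=sense();print(s["tool_pos"],s["orientation"],s["grip_width"],s["force"],s["ft_torque"])
E
```

```text
[ 476.58012899 -357.43009371  108.81666106] [ 3.14032443e+00  9.26240916e-04 -3.84496073e-02] 13.551524623974538 [-7.22581482 -3.15473537  7.57093165] [-0.39563472  1.24273983  0.45908974]
```

View pics/w27.png

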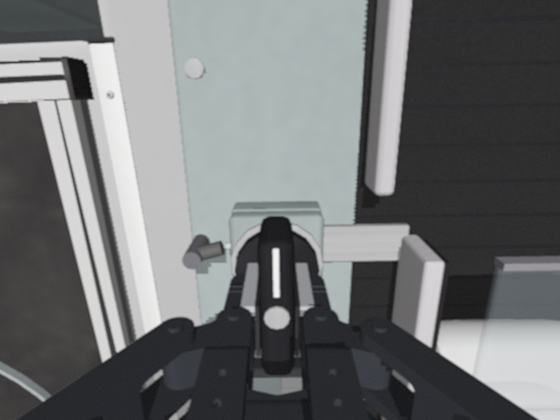

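Turned to locked. Releasing and lifting.

Emit:
carry_out(commands=[0,0,0,0,0,-0.002,0,0,0,0,0,0,0,0,0,0,0,0,0,0,0,0,0,0,0,0,-0.05,0,0,0,0,0,-0.12,0,0,0,0,0,-0.2,0,0,0,0,0,-0.15,0,0,0], gripper=0.35)

```text
t: 81.25
tool_pos: [477.4, -356.7, 241.4]
orientation: [3.14, -0.002, -0.026]
force: [0.3, -0.6, -1.4]
grip_width: 55.8
```

Emit:
carry_out(commands=[-0.05,-0.1,-0.06,0,0,0,-0.08,-0.2,-0.03,0,0,0,-0.05,-0.22,0,0,0,0,0,-0.22,0,0,0,0,0,-0.15,0,0,0,0,0,-0.06,0,0,0,0,0,0,0,0,0,0,0,0,0,0,0,0])

```text
t: 82.25
tool_pos: [438.5, -119.0, 260.9]
orientation: [3.141, 0.0, -0.027]
force: [0.3, -0.6, -0.3]
grip_width: 55.2
```

```bash
python3 - <<'E'
from h import *
p,d=show("wrist","w28",1.3)
s=sense();print(s["t"],s["tool_pos"],s["orientation"],s["force"])
X=cloud("wrist",d);x,y,z=X[...,0],X[...,1],X[...,2]; ok=d>0
k=ok&(z>134)&(z<144)&(abs(x-477)<40)&(abs(y+356)<35); P=X[k]
if k.sum()>20: print(k.sum(),cv2.minAreaRect(P[:,:2].astype(np.float32)))
q,_=show("scene","s28",1.3);cv2.imwrite("pics/s28c.png",cv2.resize(q[280:455,400:570],None,fx=3.4,fy=3.4,interpolation=cv2.INTER_CUBIC))
q,_=show("top","t28",1.3)
for c in("scene","top"): lm(c,["bottle_1_mid","bottle_1","pusher","pusher_grip","clamp_grip"],cap=False)
E
```

```text
82.3 [ 438.43722657 -119.07489038  260.74539128] [ 3.14152228e+00  2.04548431e-04 -2.71763577e-02] [0.37161108 0.68069447 0.48165026]
scene bottle_1_mid []
scene bottle_1 [([560.3, -426.6, 89.5], 0.6), ([556.9, -474.0, 90.1], 0.49)]
scene pusher []
scene pusher_grip []
scene clamp_grip [([512.2, -462.6, 114.3], 0.56)]
top bottle_1_mid []
top bottle_1 [([559.1, -473.7, 91.5], 0.52)]
top pusher [([478.7, 512.7, -1.8], 0.83), ([514.3, -461.3, 112.3], 0.48)]
top pusher_grip [([475.6, 508.8, 66.5], 0.78)]
top clamp_grip [([516.5, -463.8, 110.9], 0.61)]
```

View pics/w28.png

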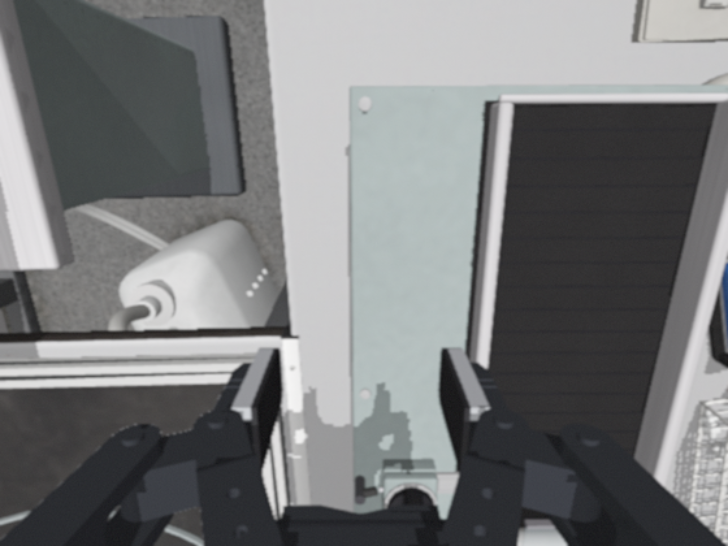

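View pics/s28c.png

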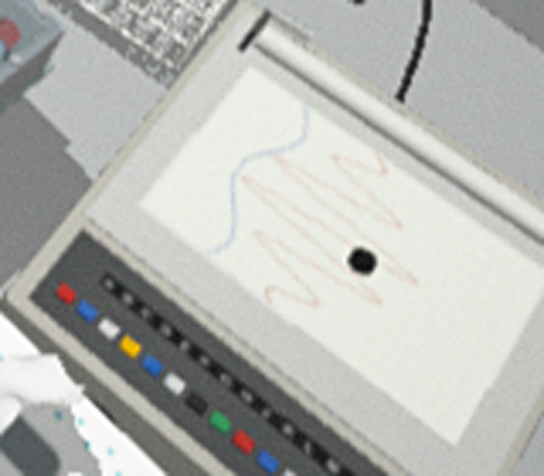

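View pics/t28.png

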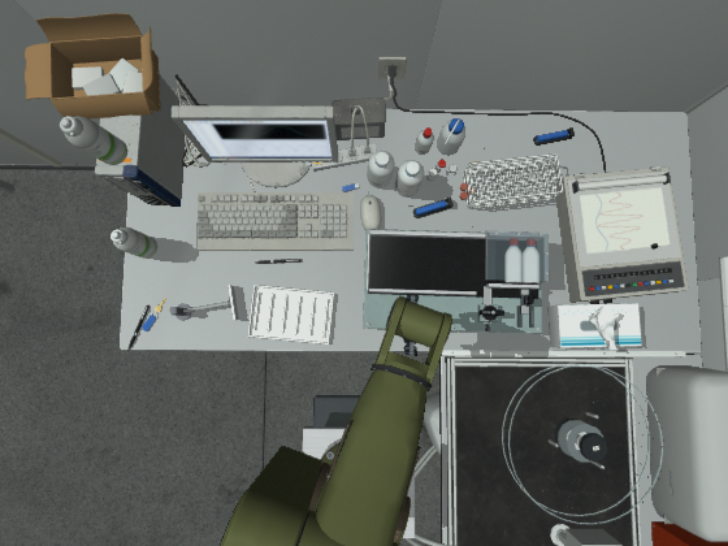

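```bash
python3 - <<'E'
from h import *
q,_=capture("scene");cv2.imwrite("pics/s29.png",cv2.resize(q[220:370,270:440],None,fx=4.4,fy=4,interpolation=cv2.INTER_CUBIC))
q,_=capture("top");cv2.imwrite("pics/t29.png",cv2.resize(q[165:265,340:440],None,fx=5.8,fy=5.8,interpolation=cv2.INTER_CUBIC))
E
```

```text
(no output)
```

View pics/s29.png

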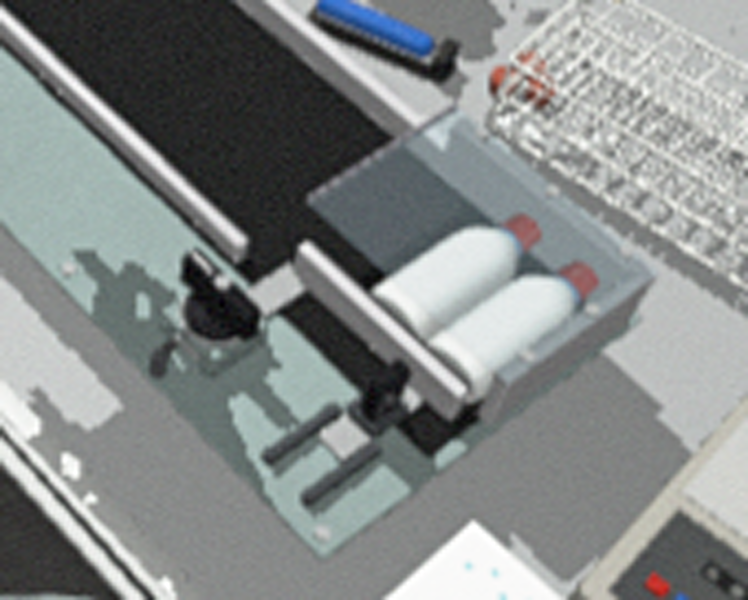

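View pics/t29.png

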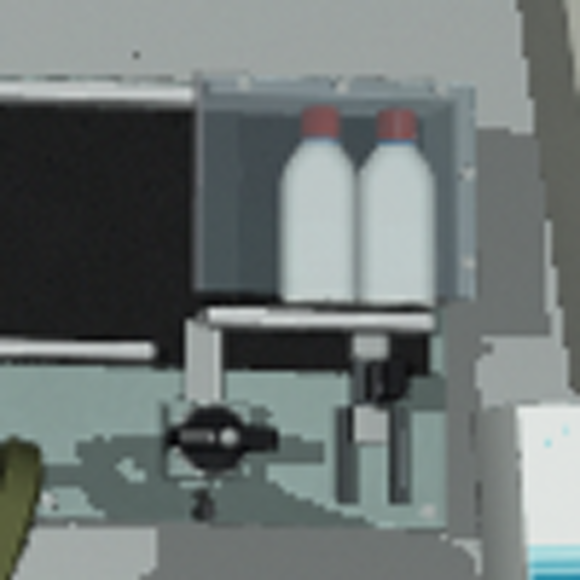

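The knob wing lies along the shaker's y axis, so it is locked. The bar is snug and the bottles are together against the stop. Handing in.

```bash
python3 -c "
from bench import *
print(close_job())"
```

```text
the job is handed in; nothing more can be done
None
```

The job is handed in at about 82 s of the 210 s allowed; no verdict was reported.

**What I did**
- I turned the knob to released and drew the clamp bar back to its stop.
- Two bottles were in the cradle (the third place was empty). I laid both on the loading end, caps away from the robot.
- I rolled them under the hood with the pusher until they met the end stop, with about 9 N on the wrist.
- I stood the pusher on the desk near (477, 510), slid the bar in and turned the knob back to locked.

The pusher was knocked about 4 cm aside during the run, so I located it again before gripping it.

**Last checks**
- **Bottles:** the pictures show them square to the track and side by side against the stop. The network put the bottoms at y ≈ -474 and -427 mm, about 47 mm apart.
- **Clamp bar:** it is snug, having travelled about 40 mm before the force rose to about 23 N. It showed no movement after I let go.
- **Knob:** the wing lies along the shaker's y axis in the top picture, which is locked. I did not measure its angle after letting go, because the wing was outside the last wrist view.
- **Pusher:** it stood upright in the wrist picture after I released it, and the top camera found it in the same place at the end.
- **Detections:** the networks missed some things in the last pictures (`bottle_1_mid` in both fixed cameras, the pusher in the scene camera). No check disagreed with another.

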